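# Put the low tins away in the double-door cellar cupboard

## Robot

A 6-joint arm with a two-finger parallel gripper is mounted at the origin on the work surface. World frame = base frame: x ahead of the robot, y to its left, z up, the work surface at z = 0. Lengths are in m, angles in rad, forces in N, time in s.
With the tool pointing down it reaches from about 0.375 to 0.9 m from the base axis. Payload 3.1 kg.
Tool frame: the origin (TCP) lies midway between the tips of the shut fingers; the grasp point (between the pads) lies 19 mm behind it; x points along the fingers, z is the direction in which the jaws open and shut, and the axes are right-handed (so a half turn about x gives the same grasp; the last joint's range is limited). The gripper opens to 87 mm and grips with 3 to 60 N. Pads are 19 mm wide; open, the fingers measure 117 mm over their backs; the gripper's body (75 mm by 190 mm) begins 51 mm behind the grasp point.
Start: joints at [1.143, 0.527, 1.433, -0, 1.181, -0.178], TCP at [0.154, 0.606, 0.183] pointing down, gripper open.
Joint ranges: [-3.08, 3.08], [-0.75, 2.2], [0.22, 2.44], [-1.43, 4.57], [0, 2.65], [-2.85, 2.85]. Speed limits (rad/s): [2.79, 2.79, 3.14, 3.14, 3.14, 3.14].

## Interface

Orientations are given as a unit quaternion [x, y, z, w].
In Python, from rig import robot, optics, workorder gives the robot as it stands.
- The arm moves only by the tool arm_command, never from a script. Its argument "plan" is a list of rows, each a list of 7 numbers: the shift along the tool's x, y, z in cm, then the turn, a rotation vector about the tool's x, y, z in rad, then the finger opening in cm, from 0 to 8.7. In form: [[x, y, z, ax, ay, az, gripper], ...]. A call has 1 to 12 rows; each row shifts and turns the pose as measured when the row begins, along the tool's axes as they then stand; what a row does not reach is not made up. A row lasts 1/8 s, in which the tool goes at most 62.5 mm and 10.7 degrees, less where a joint would pass 70% of its speed; a pose out of reach is approached as far as the arm can. A call with a gripper value outside its range is refused whole. The fingers move at their own pace and stop on an object; "grip_force" is the grip in N (left out, the last holds). Time passes only in rows, so rows that do not move let the fingers close. It gives the time, the measured TCP pose, the force and the opening at its end, in the units of the state.
- robot.get_obs(): the state, without advancing time (a new reading comes with each control period).
- optics.camera(name): name is "scene" or "top" or "wrist"; returns (picture, depth): 480x640x3 uint8, blue, green, red; 480x640 float32, m along the optical axis (not along the pixel's ray), 0 where there is no reading.
- optics.camera_info(name): a dict with "mtx" (3x3 intrinsics, pixels), "k1" (the pictures are not rectified: a ray, as slopes to the right and down, at radius r is drawn at 1 + k1 r^2 times it, then the intrinsics apply), "position" and "rotation" of the camera in the world; the wrist camera has in their place "tool_from_camera" (4x4, takes a point from camera to tool coordinates, whose origin is the TCP and whose axes are the tool frame's). Camera axes: x right, y down, z forward; pixel columns grow to the right and rows downward; lengths in m; the calibration is good to about 2 mm. A picture is of the moment at which its call begins: read the wrist's pose just before it. camera_info takes no time and is no camera call.
- workorder.hand_in(): hands the job in, once; it reports no verdict.
The state is a dict: "time": time; "q": joint angles; "joint_velocities": joint speeds; "joint_torque": joint torques, N m; "position": TCP position; "tool_rot": TCP orientation; "ft_force": force on the tool from outside, world axes, zero at the start; "moment": the same for the moment, N m; "grip_width": finger opening in m.
Only numpy, scipy, OpenCV 4.12 (cv2) and the standard library are available. Lean on these libraries where they do the work, as an engineer would, in place of code of your own. Each camera call takes 0.05 s, during which the arm holds its last target. There are 200 camera calls.

## Task

Lift the bolt and swing open the cupboard's left leaf, then the right leaf it laps over, both wide, and pull the tray right out. Stand every low tin upright on the tray, leaving the tall tins, which would not fit under the top, and everything else where they are. Push the tray fully home, shut the right leaf, then the left, and drop the bolt fully down.

Things in the scene. Friction and masses are not known exactly. Their poses are not given: they have to be found in the camera images.
- cupboard: Pine cupboard, fixed: 290 wide (y), 200 deep (x), 140 high. Origin: centre of its underside; x points to its back, left is +y. Its front (x = -100) is closed by two upright leaves. Side walls 12 thick. The top board (128 to 140 high) stops 40 behind the front, leaving a slot, too narrow for a tin, through which the tray's pull is reached from above.
- left_leaf (a joint): Angle of the left leaf (rad): 0 closed, grows as its free edge swings towards the robot, stop at 1.75. 143 wide, 12 thick, 30 to 140 above the table. Its cover strip laps 15 mm over the front of the right leaf, which can thus open only after it and must be shut before it. Hinge friction 0.06 N m: it stays where it is left.
- right_leaf (a joint): Angle of the right leaf (rad): as the left leaf, mirrored; 0 closed, stop at 1.75. It has no latch; it is held only by the left leaf's strip.
- bolt (a joint): Lift of the bolt (m): 0 down, foot behind the keeper (left leaf locked, with 0.03 rad of play); it clears the keeper above 0.017; stop at 0.030. 3 N of friction: it stays where it is left.
- tray (a joint): How far the tray is pulled out towards the robot (m): 0 home, 0.125 stop. 2 N of friction. It can come out only with both leaves open beyond about 1.45 rad.
- left_leaf_hinge (a point): On the left leaf's upright hinge axis, 138 above the table.
- right_leaf_hinge (a point): On the right leaf's upright hinge axis, 138 above the table.
- bolt_top (a point): Top centre of the bolt, which is also the left leaf's pull: upright steel rod, 14 diameter, axis 34 in front of the leaf's face, 105 from the hinge, top 155 above the table when down. It slides in two brackets, the upper ending 101 above the table: grip it above that.
- keeper_top (a point): Top centre of the fixed steel keeper, a block 10 (x) by 30 (y) by 22 high on the table in front of the left leaf; when down, the bolt's foot (6 above the table) stands just behind it and locks the leaf.
- right_pull_top (a point): Top centre of the right leaf's fixed pull: an upright steel rod like the bolt (14 diameter, 34 in front of the face, 105 from the hinge, top 155 above the table, free above 101).
- tray_pull_top (a point): Top centre of the tray's pull: an upright steel rod of 14 diameter on the middle of the tray's front wall, top 124 above the table; the wall ends 60 above the table, grip the rod above that.
- tray_floor (a point): Centre of the tray's inner floor, 32 above the table; axes as the cupboard's. Inside: x from -71 to 73, y from -120 to 120 mm, walls 28 high; the pull rod stands at x = -71, y = 0. Room under the cupboard's top: 96. With the tray out, a tin put at x = 5 stands clear in front of the cupboard.
- tin_a: Low tin: plain sheet-steel cylinder with a paper band, 54 diameter, 70 high, 0.15 to 0.31 kg, standing upright on the table; origin at the centre of its underside, z up its axis. To be put away. May be absent (None).
- tin_b: Low tin: plain sheet-steel cylinder with a paper band, 54 diameter, 70 high, 0.15 to 0.31 kg, standing upright on the table; origin at the centre of its underside, z up its axis. To be put away. May be absent (None).
- tin_c: Low tin: plain sheet-steel cylinder with a paper band, 54 diameter, 70 high, 0.15 to 0.31 kg, standing upright on the table; origin at the centre of its underside, z up its axis. To be put away. May be absent (None).
- tin_d: Low tin: plain sheet-steel cylinder with a paper band, 54 diameter, 70 high, 0.15 to 0.31 kg, standing upright on the table; origin at the centre of its underside, z up its axis. To be put away. May be absent (None).
- tall_a: Tall tin: same steel and 54 diameter as the low tins but 105 high, too tall for the cupboard; origin at the centre of its underside. Bystander: leave it where it stands.
- tall_b: Tall tin: same steel and 54 diameter as the low tins but 105 high, too tall for the cupboard; origin at the centre of its underside. Bystander: leave it where it stands.
- jar: Glass jar with a wooden cap, 56 diameter, 85 high, standing among the tins; origin at the centre of its underside. Bystander.
- oil: Green oil bottle, 64 diameter, 190 high; origin under its centre. Bystander.
- mug: Terracotta mug, 76 diameter, 85 high; origin under its centre. Bystander.
- pan: Small red pot, 116 diameter, 70 high; origin under its centre. Bystander.
- roll: White paper roll standing on end, 104 diameter, 100 high; origin under its centre. Bystander.
- spoon: Wooden spoon lying flat, 220 long; origin under its middle. Bystander.

How it is judged:
By the outcome, as a careful person would: the job done as asked, in the order asked, and still so for the second after the job is handed in, with the robot touching nothing.
Of tin_a, tin_b, tin_c, tin_d only 2 to 3 are there at a start; the rules pass over those that are not, and their reading is None.
At some moment in a run one of tin_a, tin_b, tin_c, tin_d may be knocked a few centimetres aside while the robot is not near it.
Once in a run the grip may slacken for a moment while it holds something.
It also fails if it takes over 200 s, if anything falls off the work surface, if the arm or the gripper's body presses on something with over 40 N, if the wrist force passes 120 N, or if a joint passes its speed limit or range.

## Working session

There is one attempt and no reset: what is moved stays moved. The work goes in short steps, Python scripts to look and compute and a tool call to move; the robot and the scene stay as the last step left them, time stands still between calls to the robot, and variables do not carry over. Pictures are saved under pics/ and viewed, about 12 in all and at most 16, crops included, and the job is handed in when it is done.

Besides the shell and the picture viewer there is one more tool, called as name(argument=value, ...) on one line, values as JSON. arm_command: Moves the arm, as the interface text tells. Its arguments: {"type":"object","properties":{"plan":{"type":"array"},"grip_force":{"type":"number"}},"required":["plan"]}

```bash
ls; mkdir -p pics; python3 - <<'E'
from rig import robot, optics
import cv2
print(robot.get_obs())
for n in("scene","top","wrist"): print(n,optics.camera_info(n))
for n in("scene","top"):
    p,d=optics.camera(n); cv2.imwrite(f"pics/{n}0.png",p)
    import numpy as np; np.save(f"pics/{n}0.npy",d)
E
```

```text
pics
{'time': 0.0, 'q': array([ 1.14348046e+00,  5.28476091e-01,  1.43390620e+00,  6.17812799e-07,
        1.18138121e+00, -1.78506257e-01]), 'joint_velocities': array([ 9.83190194e-04, -1.81042162e-04, -7.43966570e-04,  2.66338167e-06,
        1.53348474e-03, -5.22818186e-04]), 'joint_torque': array([ 1.34028818e-05, -4.40042746e+01, -1.76590151e+01,  6.33536372e-02,
        5.83273871e-02, -1.83870620e-04]), 'position': array([0.15353769, 0.60500515, 0.18196439]), 'tool_rot': array([-0.43444938,  0.55885764,  0.43373751,  0.55749766]), 'ft_force': array([ 0.12644294, -0.15341959,  0.25605328]), 'moment': array([ 0.0187717 , -0.04229007, -0.01071182]), 'grip_width': 0.08701423408277115}
scene {'mtx': array([[498.61450941,   0.        , 324.76292033],
       [  0.        , 498.61450941, 239.53573677],
       [  0.        ,   0.        ,   1.        ]]), 'k1': -0.11155357196227583, 'position': array([ 1.43031162, -0.2511101 ,  0.92709172]), 'rotation': array([ 0.70245448,  0.58362909, -0.25822173, -0.3150497 ])}
top {'mtx': array([[621.04942335,   0.        , 318.69077265],
       [  0.        , 621.04942335, 244.20262038],
       [  0.        ,   0.        ,   1.        ]]), 'k1': 0.01559083641781067, 'position': array([ 0.3081062 , -0.05248698,  1.71680909]), 'rotation': array([-0.69496141,  0.7151446 , -0.05802889,  0.04721739])}
wrist {'mtx': array([[394.28091764,   0.        , 323.47221729],
       [  0.        , 394.28091764, 244.71353693],
       [  0.        ,   0.        ,   1.        ]]), 'k1': -0.03379131476137349, 'tool_from_camera': array([[-4.24317632e-04, -2.91137880e-01,  9.56681010e-01,
        -2.01713606e-01],
       [ 8.59007849e-05, -9.56681103e-01, -2.91137870e-01,
         8.10603718e-02],
       [ 9.99999906e-01, -4.13552820e-05,  4.30945633e-04,
        -5.18412472e-04],
       [ 0.00000000e+00,  0.00000000e+00,  0.00000000e+00,
         1.00000000e+00]])}
```

View pics/top0.png

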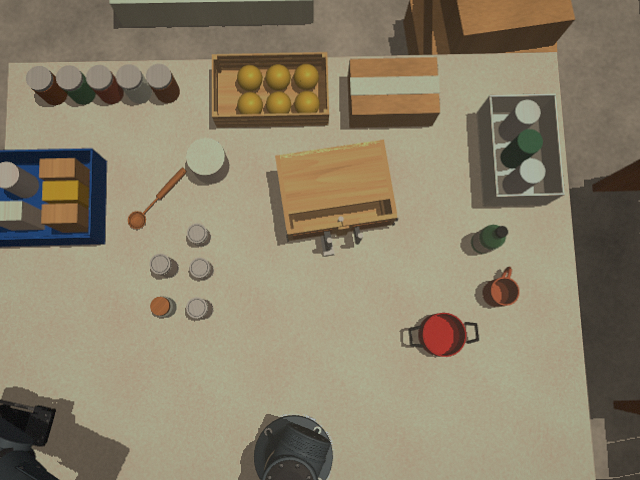

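View pics/scene0.png

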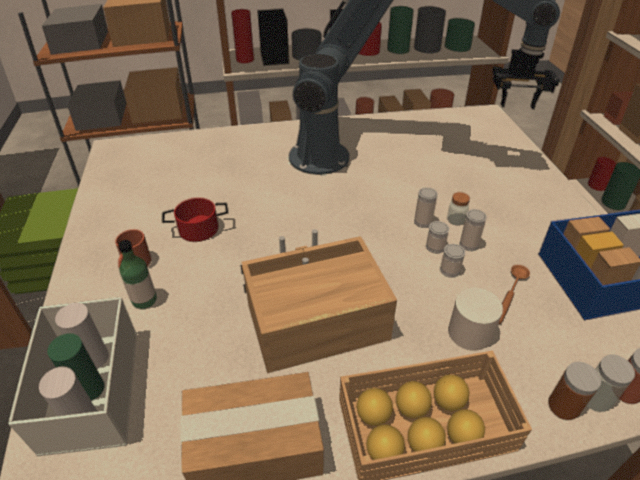

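The top view shows the cupboard around px (338,190), with bolt and pull at about (328,242) and (356,236). Four tins are at (197,235), (161,265), (200,268) and (197,309), with the jar at (161,306). Next I'll measure them with depth.

```bash
cat > h.py <<'E'
import numpy as np, cv2
from scipy.spatial.transform import Rotation as R
from rig import robot, optics
np.set_printoptions(precision=4,suppress=True)
def campose(n):
    i=optics.camera_info(n)
    if n!="wrist": return R.from_quat(i["position"]*0 if 0 else i["rotation"]).as_matrix(), i["position"]
    o=robot.get_obs(); T=i["tool_from_camera"]; Rt=R.from_quat(o["tool_rot"]).as_matrix()
    return Rt@T[:3,:3], o["position"]+Rt@T[:3,3]
def rays(n,uv):
    i=optics.camera_info(n)
    u=cv2.undistortPoints(np.array(uv,float).reshape(-1,1,2),i["mtx"],np.array([i["k1"],0,0,0]))[:,0]
    return np.c_[u,np.ones(len(u))]
def on_plane(n,uv,z,pose=None):
    Rc,p=pose or campose(n); d=rays(n,uv)@Rc.T
    return p+d*((z-p[2])/d[:,2])[:,None]
def cloud(n,d,pose=None):
    Rc,p=pose or campose(n)
    v,u=np.mgrid[:480,:640]; r=rays(n,np.c_[u.ravel(),v.ravel()])
    return (p+(r*d.reshape(-1,1))@Rc.T).reshape(480,640,3)
def shot(n,name=None):
    pose=campose(n); p,d=optics.camera(n)
    if name: cv2.imwrite(f"pics/{name}.png",p)
    return p,d,cloud(n,d,pose),pose
def tool(): # tool state
    o=robot.get_obs(); return o["position"],R.from_quat(o["tool_rot"]).as_matrix()
def blobs(mask,amin=20):
    n,l,s,c=cv2.connectedComponentsWithStats(mask.astype(np.uint8))
    return [(l==k,s[k,4],c[k]) for k in range(1,n) if s[k,4]>=amin]
def go(target,deg=None):
    "print tool-frame shift in cm to world target"
    p,Rt=tool(); print("shift cm",(Rt.T@(np.array(target)-p))*100)
E
python3 - <<'E'
from h import *
d=np.load("pics/top0.npy"); p=cv2.imread("pics/top0.png"); P=cloud("top",d); z=P[...,2]
print("table z",np.median(z[330:400,250:350]), "depth valid",(d>0).mean())
for lo,hi in((.06,.078),(.078,.092),(.095,.115)):
  m=(z>lo)&(z<hi); m[:, :140]=0; m[:220]=0; m[340:]=0; m[:,240:]=0
  for b,a,c in blobs(m,60):
    e,r=cv2.minEnclosingCircle(np.argwhere(b)[:,::-1].astype(np.float32)); zz=np.median(z[b])
    print(zz,a,c,e,r,on_plane("top",[e],zz)[0], p[b].mean(0))
m=(z>.128)&(z<.148); m[:130]=0;m[250:]=0;m[:,:270]=0;m[:,410:]=0
for b,a,c in blobs(m,15):
    pts=P[b][:,:2].astype(np.float32); print("z.14",a,c,np.median(z[b]),cv2.minAreaRect(pts), P[b].mean(0))
    hull=cv2.approxPolyDP(cv2.convexHull(pts),.008,True)[:,0]; print(hull)
m=(z>.149)&(z<.17); m[:210]=0;m[270:]=0;m[:,:300]=0;m[:,410:]=0
for b,a,c in blobs(m,3): print("rod",a,c,P[b].mean(0),P[b].max(0))
cv2.imwrite("pics/crop_top.png",cv2.resize(p[130:270,260:410],None,fx=5,fy=4.2,interpolation=3)[:600])
E
```

```text
table z 0.00042788419322503657 depth valid 0.9959733072916667
0.0705052491609649 310 [196.5194 233.2548] (196.5, 233.5) 10.12432861328125 [0.5929 0.245  0.0705] [124.2516 138.3355 147.3323]
0.07075256294592747 320 [199.1906 267.5719] (199.46774291992188, 267.6612854003906) 10.553099632263184 [0.5005 0.2371 0.0708] [126.2188 140.35   149.4   ]
0.08520442783416826 272 [159.4081 305.7794] (159.60203552246094, 305.88775634765625) 9.831725120544434 [0.4016 0.3381 0.0852] [ 56.2463  92.4485 144.625 ]
0.10624644130506944 343 [159.8426 263.7988] (159.76414489746094, 264.1603698730469) 10.712746620178223 [0.5085 0.3336 0.1062] [122.7055 136.4781 145.3294]
0.10589558969577784 343 [196.3761 307.6122] (196.39999389648438, 307.3999938964844) 10.720175743103027 [0.3937 0.2389 0.1059] [127.4752 141.5248 150.5364]
z.14 7323 [334.5384 182.0376] 0.1401899522743124 ((0.6925207376480103, -0.12782485783100128), (0.2215074747800827, 0.292814701795578), 7.563064098358154) [ 0.7074 -0.1265  0.1401]
[[ 0.8182 -0.2582]
 [ 0.7826  0.0276]
 [ 0.5698  0.0036]
 [ 0.6063 -0.2859]]
rod 25 [359.8  235.52] [ 0.5616 -0.1854  0.1557] [ 0.5683 -0.1786  0.1679]
rod 24 [328.9167 240.375 ] [ 0.551  -0.1062  0.1571] [ 0.5571 -0.1012  0.1608]
```

View pics/crop_top.png

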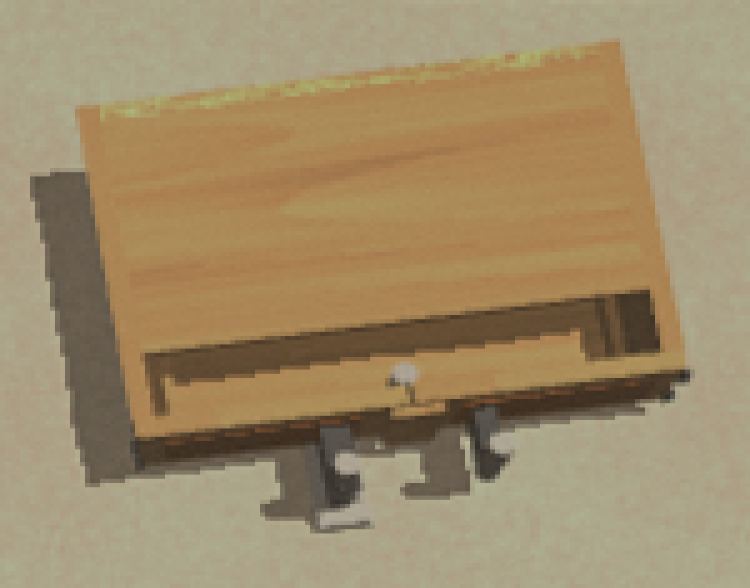

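The crop confirms the geometry. The bolt and right pull are 146 mm in front of the cupboard centre at y=±40, and the yaw is about 0.125. There are two low tins (z 0.07) and two tall ones. Next is the approach plan.

```bash
cat >> h.py <<'E'
YAW=.125; C=np.array([.7012,-.1278]); Rc2=np.array([[np.cos(YAW),-np.sin(YAW)],[np.sin(YAW),np.cos(YAW)]])
def w(x,y): return C+Rc2@np.array([x,y])      # cupboard -> world
def cup(P): return (np.atleast_2d(P)[:,:2]-C)@Rc2   # world -> cupboard
def plan(target,jaw):
    "jaw: world yaw of tool z. prints pure-shift (cm, tool axes) and then turn to get tool x down, z along jaw"
    p,Rt=tool(); zc=np.array([np.cos(jaw),np.sin(jaw),0]); best=None
    for s in(1,-1):
        x=np.array([0,0,-1.]); z=s*zc; T=np.c_[x,np.cross(z,x),z]; rv=R.from_matrix(Rt.T@T).as_rotvec()
        print("turn",rv, "deg",np.degrees(np.linalg.norm(rv)))
    print("pos",p,"d_world",np.array(target)-p,"shift cm",Rt.T@(np.array(target)-p)*100)
E
python3 - <<'E'
from h import *
print(on_plane("top",[(287,240.7),(396.6,219.3)],.138), cup(on_plane("top",[(287,240.7),(396.6,219.3)],.138)))
print("traypull",cup(on_plane("top",[(340.8,219.3)],.124)), on_plane("top",[(340.8,219.3)],.124))
print(w(-.146,.04),w(-.146,-.04)); print(tool()[1], robot.get_obs()["q"])
plan([*w(-.146,.04),.25],YAW+np.pi/2)
E
```

```text
[[ 0.5561  0.001   0.138 ]
 [ 0.6043 -0.2839  0.138 ]] [[-0.1279  0.1459]
 [-0.1156 -0.1428]]
traypull [[-0.0911 -0.001 ]] [[ 0.6109 -0.1401  0.124 ]]
[ 0.5514 -0.1063] [ 0.5613 -0.1857]
[[-0.0008 -0.9692  0.2462]
 [-0.0018  0.2462  0.9692]
 [-1.      0.0003 -0.0019]] [ 1.1435  0.5284  1.4338 -0.      1.1814 -0.1785]
turn [-0.3738 -0.0019 -0.0007] deg 21.41652335986049
turn [ 2.7678 -0.001   0.0026] deg 158.58378117314396
pos [0.1535 0.6051 0.1821] d_world [ 0.3978 -0.7114  0.0679] shift cm [ -6.6971 -56.0697 -59.1676]
```

arm_command(plan=[[-6, 0, 0, 0, 0, 0, 8.7], [0, -4, -4.2, 0, 0, 0, 8.7], [0, -4, -4.2, 0, 0, 0, 8.7], [0, -4, -4.2, 0, 0, 0, 8.7], [0, -4, -4.2, 0, 0, 0, 8.7], [0, -4, -4.2, 0, 0, 0, 8.7], [0, -4, -4.2, 0, 0, 0, 8.7], [0, -4, -4.2, 0, 0, 0, 8.7], [0, -4, -4.2, 0, 0, 0, 8.7], [0, -4, -4.2, 0, 0, 0, 8.7], [0, -4, -4.2, 0, 0, 0, 8.7], [0, -4, -4.2, 0, 0, 0, 8.7]])

```text
time: 1.6
position: [0.4748, 0.0364, 0.2424]
tool_rot: [-0.437, 0.557, 0.436, 0.556]
ft_force: [1.6, 1.2, 0.5]
grip_width: 0.0872
```

arm_command(plan=[[0, 0, 0, -0.18, 0, 0, 8.7], [0, 0, 0, -0.18, 0, 0, 8.7], [0, 0, 0, 0, 0, 0, 8.7]])

```text
time: 1.98
position: [0.4768, 0.0311, 0.2413]
tool_rot: [0.53, -0.47, -0.529, -0.468]
ft_force: [0.2, -0.2, -0.5]
grip_width: 0.087
```

```bash
python3 - <<'E'
from h import *
plan([*w(-.146,.04),.22],YAW+np.pi/2)
E
```

```text
turn [-0.0051 -0.0026 -0.0007] deg 0.3318990382959368
turn [ 3.1365 -0.001   0.0041] deg 179.7071007287977
pos [0.4768 0.0311 0.2413] d_world [ 0.0746 -0.1375 -0.0213] shift cm [  2.1615  -5.7595 -14.5333]
```

arm_command(plan=[[0, -0.5, -5, 0, 0, 0, 8.7], [0, -0.5, -5, 0, 0, 0, 8.7], [0, -0.5, -4, 0, 0, 0, 8.7], [0, 0, 0, 0, 0, 0, 8.7]])

```text
time: 2.48
position: [0.5083, -0.1073, 0.2408]
tool_rot: [-0.527, 0.472, 0.527, 0.471]
ft_force: [0.6, 0.7, -0.2]
grip_width: 0.0871
```

```bash
python3 - <<'E'
from h import *
p,d,P,pose=shot("wrist","w1"); z=P[...,2]; print(pose[1])
np.save("pics/w1P.npy",P)
for lo,hi in((.150,.162),(.118,.128)):
  for b,a,c in blobs((z>lo)&(z<hi)&(P[...,0]<.68),60): print(lo,a,c,P[b].mean(0),cup(P[b].mean(0)),np.ptp(P[b],axis=0))
plan([*w(-.146,.04),.22],YAW+np.pi/2)
E
```

```text
[ 0.4279 -0.1164  0.4427]
0.15 261 [316.9808 286.5517] [ 0.5495 -0.108   0.1544] [[-0.148   0.0385]] [0.0141 0.0133 0.0063]
0.15 146 [217.411  284.4384] [ 0.5567 -0.1865  0.154 ] [[-0.1506 -0.0402]] [0.0085 0.0131 0.0066]
0.118 62 [317.9516 267.0806] [ 0.5446 -0.1082  0.123 ] [[-0.1529  0.039 ]] [0.0058 0.0129 0.0099]
0.118 75 [228.6267 269.8   ] [ 0.5558 -0.1848  0.1231] [[-0.1514 -0.0384]] [0.0085 0.0128 0.0099]
0.118 999 [342.3183 306.8318] [ 0.5799 -0.0825  0.1225] [[-0.1147  0.0601]] [0.0171 0.1462 0.01  ]
0.118 376 [160.1197 310.5133] [ 0.6023 -0.2451  0.1222] [[-0.1127 -0.1041]] [0.009  0.0562 0.0099]
0.118 152 [238.9276 309.5197] [ 0.593  -0.1742  0.1223] [[-0.1131 -0.0326]] [0.0041 0.0225 0.0098]
0.118 105 [274.8571 333.9714] [ 0.6131 -0.1402  0.1238] [[-0.089  -0.0014]] [0.0114 0.0137 0.0033]
turn [-0.012   0.0004 -0.0027] deg 0.7037558983649259
turn [ 3.1296 -0.0042 -0.0006] deg 179.31400173577123
pos [ 0.5074 -0.1057  0.2406] d_world [ 0.044  -0.0006 -0.0206] shift cm [ 2.0529 -4.3661 -0.5586]
```

View pics/w1.png

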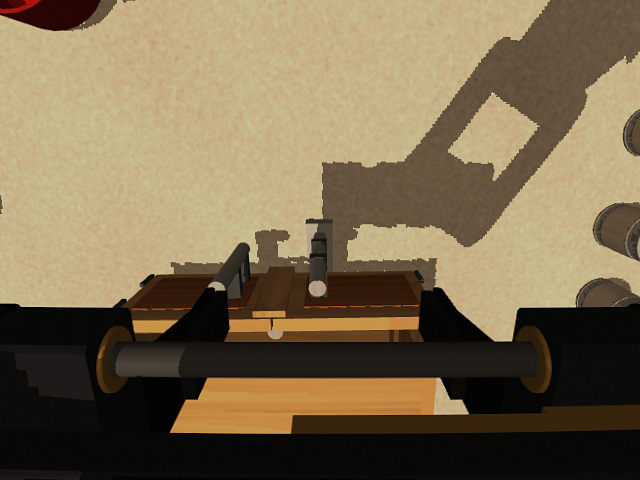

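The wrist view shows the bolt top at (317,287) and the right pull top at (217,287). The tray pull top is at (275,335), and the hinge knuckles are at about (147,280) and (430,282).

```bash
python3 - <<'E'
from h import *
for uv in ((147,278),(430,292),(437,292)): q=on_plane("wrist",[uv],.138); print(q,cup(q))
P=np.load("pics/w1P.npy"); img=cv2.imread("pics/w1.png")
for r in((270,315,120,170),(275,320,415,450)):
    a=P[r[0]:r[1],r[2]:r[3]]; dk=(img[r[0]:r[1],r[2]:r[3]].max(-1)<45)&(a[...,2]>.1)&(a[...,2]<.145)
    c=cup(a[dk]); print(dk.sum(), c.min(0),c.max(0),np.median(c,0),a[dk][:,2].max())
cv2.imwrite("pics/w1c.png",cv2.resize(img[260:345,110:460],None,fx=2.2,fy=4))
plan([.550,-.107,.116],YAW+np.pi/2)
E
```

```text
[[ 0.5639 -0.2473  0.138 ]] [[-0.1512 -0.1015]]
[[ 0.5497 -0.0108  0.138 ]] [[-0.1358  0.135 ]]
[[ 0.549  -0.0049  0.138 ]] [[-0.1357  0.1409]]
50 [-0.1155 -0.1485] [-0.1118 -0.1187] [-0.114  -0.1453] 0.12725752676148333
10 [-0.1142  0.1252] [-0.1129  0.1336] [-0.1135  0.1307] 0.1370783079432203
turn [-0.012   0.0004 -0.0027] deg 0.7037558983649259
turn [ 3.1296 -0.0042 -0.0006] deg 179.31400173577123
pos [ 0.5074 -0.1057  0.2406] d_world [ 0.0426 -0.0013 -0.1246] shift cm [12.4533 -4.2523 -0.6153]
```

arm_command(plan=[[0, -4.2, -0.1, -0.01, 0, 0, 8.7], [3, 0, 0, 0, 0, 0, 8.7], [0, 0, 0, 0, 0, 0, 8.7]], grip_force=30)

```text
time: 2.9
position: [0.5477, -0.0968, 0.2098]
tool_rot: [-0.527, 0.469, 0.532, 0.468]
ft_force: [-0.3, -0.3, 0.2]
grip_width: 0.087
```

```bash
python3 - <<'E'
from h import *
plan([.550,-.107,.116],YAW+np.pi/2)
E
```

```text
turn [-0.0034  0.0036 -0.0054] deg 0.423361962881788
turn [ 3.1382 -0.0085 -0.0057] deg 179.8043763696296
pos [ 0.5477 -0.0968  0.2098] d_world [ 0.0023 -0.0102 -0.0938] shift cm [ 9.3709 -0.1578 -1.0711]
```

arm_command(plan=[[0, -0.2, -1, 0, 0, 0, 8.7], [4.5, 0, 0, 0, 0, 0, 8.7], [4.5, 0, 0, 0, 0, 0, 8.7], [0, 0, 0, 0, 0, 0, 8.7], [0, 0, 0, 0, 0, 0, 0.5], [0, 0, 0, 0, 0, 0, 0.5], [0, 0, 0, 0, 0, 0, 0.5], [0, 0, 0, 0, 0, 0, 0.5], [0, 0, 0, 0, 0, 0, 0.5]], grip_force=30)

```text
time: 4.03
position: [0.5594, -0.1096, 0.1311]
tool_rot: [0.535, -0.466, -0.523, -0.471]
ft_force: [-0.0, 0.6, -0.3]
grip_width: 0.0449
```

```bash
python3 - <<'E'
from h import *
plan([.550,-.107,.116],YAW+np.pi/2)
print(tool()[1])
E
```

```text
turn [-0.0033 -0.0086  0.0158] deg 1.0497432572321566
turn [3.1382 0.0248 0.0135] deg 179.81029865798067
pos [ 0.5594 -0.1096  0.1311] d_world [-0.0094  0.0026 -0.0151] shift cm [1.4907 0.9247 0.3819]
[[ 0.0168 -0.9925 -0.1213]
 [-0.0066 -0.1214  0.9926]
 [-0.9998 -0.0158 -0.0086]]
```

arm_command(plan=[[1.5, 0.9, 0.3, 0, -0.009, 0.016, 4.5], [0, 0, 0, 0, 0, 0, 4.5]])

```text
time: 4.28
position: [0.5492, -0.1074, 0.1147]
tool_rot: [-0.529, 0.469, 0.53, 0.468]
ft_force: [0.0, -0.4, 0.3]
grip_width: 0.0447
```

```bash
python3 - <<'E'
from h import *
plan([.550,-.107,.116],YAW+np.pi/2)
E
```

```text
turn [-0.0033  0.0015 -0.0021] deg 0.23690425904023285
turn [ 3.1383 -0.0033 -0.0023] deg 179.81350534445562
pos [ 0.5492 -0.1074  0.1147] d_world [0.0008 0.0004 0.0013] shift cm [-0.127  -0.0828  0.0332]
```

Good. Close on the bolt and lift it.

arm_command(plan=[[0, 0, 0, 0, 0, 0, 0.5], [0, 0, 0, 0, 0, 0, 0.5], [0, 0, 0, 0, 0, 0, 0.5], [0, 0, 0, 0, 0, 0, 0.5], [0, 0, 0, 0, 0, 0, 0.5], [-0.8, 0, 0, 0, 0, 0, 0.5], [-0.8, 0, 0, 0, 0, 0, 0.5], [-0.8, 0, 0, 0, 0, 0, 0.5], [0, 0, 0, 0, 0, 0, 0.5]])

```text
time: 5.4
position: [0.5505, -0.1077, 0.1419]
tool_rot: [-0.529, 0.468, 0.529, 0.469]
ft_force: [0.3, -0.4, -0.3]
grip_width: 0.005
```

```bash
python3 - <<'E'
from h import *
o=robot.get_obs(); print(o["position"],o["ft_force"],o["grip_width"],cup(o["position"]))
th=.15
r=np.array([-.034,-.105]); c,s=np.cos(th),np.sin(th)
d=np.array([r[0]*c+r[1]*s,-r[0]*s+r[1]*c])-r; print("per-step cup shift at start", d)
E
```

```text
[ 0.5505 -0.1077  0.1419] [ 0.3256 -0.3967 -0.2622] 0.004970215887506267 [[-0.147   0.0387]]
per-step cup shift at start [-0.0153  0.0063]
```

The fingers shut to 5 mm, so they missed the rod. I'll look.

```bash
python3 - <<'E'
from h import *
p,d,P,pose=shot("wrist","w2"); z=P[...,2]
for b,a,c in blobs((z>.14)&(z<.20)&(P[...,0]<.60),40): print(a,c,P[b].mean(0),P[b].max(0),cup(P[b].mean(0)))
E
```

```text
886 [174.4526 284.3014] [ 0.559  -0.1859  0.1519] [ 0.5678 -0.1798  0.1574] [[-0.1484 -0.0399]]
1470 [323.3449 290.8571] [ 0.5433 -0.1088  0.1734] [ 0.5574 -0.098   0.2   ] [[-0.1543  0.0385]]
```

View pics/w2.png

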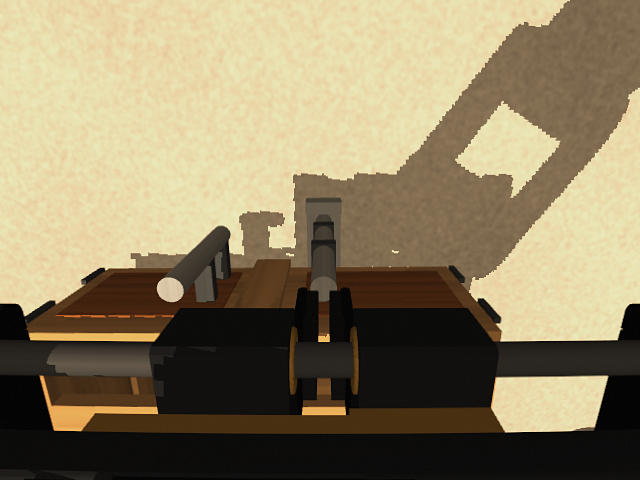

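```bash
python3 - <<'E'
from h import *
p,d,P,pose=shot("wrist"); print(tool()[0],cup(tool()[0]))
for r in range(205,330,6): print(r,P[r,323],cup(P[r,323]),p[r,323], "L",cup(P[r,302]),P[r,302,2])
cv2.imwrite("pics/w3c.png",cv2.resize(p[180:330,240:400],None,fx=4.5,fy=4,interpolation=2))
E
```

```text
[ 0.5499 -0.1075  0.1411] [[-0.1476  0.039 ]]
205 [ 0.5328 -0.11    0.0211] [[-0.1649  0.0386]] [ 74  91 102] L [[-0.1608  0.0201]] -6.739718371773229e-05
211 [ 0.5378 -0.1094  0.0212] [[-0.1598  0.0386]] [ 75  91 101] L [[-0.1551  0.0199]] -0.0012099135948415163
217 [ 0.5434 -0.1087  0.0187] [[-0.1542  0.0386]] [52 63 70] L [[-0.1501  0.0199]] 0.0006601948425300486
223 [ 0.5424 -0.1089  0.044 ] [[-0.1552  0.0386]] [22 25 26] L [[-0.1443  0.0197]] -0.0005889283202548667
229 [ 0.5435 -0.1087  0.0584] [[-0.1541  0.0386]] [53 63 71] L [[-0.1392  0.0197]] 0.0009765336378053657
235 [ 0.5436 -0.1087  0.0749] [[-0.154   0.0386]] [52 63 71] L [[-0.1333  0.0195]] -3.5548533366791535e-05
241 [ 0.4697 -0.1179  0.3433] [[-0.2285  0.0387]] [22 25 28] L [[-0.1277  0.0195]] 0.0002765592440810427
247 [ 0.5434 -0.1088  0.1041] [[-0.1542  0.0385]] [53 63 71] L [[-0.1219  0.0193]] -0.00024622086295300605
253 [ 0.5434 -0.1088  0.1162] [[-0.1542  0.0385]] [53 64 71] L [[-0.1162  0.0192]] 1.3608333654824278e-05
259 [ 0.5435 -0.1088  0.1271] [[-0.1541  0.0385]] [53 63 70] L [[-0.1106  0.0191]] 0.0006850292
[... 452 characters left out ...]
1546] [[-0.1471  0.0385]] [ 75  92 103] L [[-0.1596  0.0293]] 0.183523632094352
295 [ 0.5535 -0.1076  0.1552] [[-0.144   0.0385]] [ 76  93 103] L [[-0.1598  0.0297]] 0.19034085770110543
301 [ 0.5569 -0.1072  0.1552] [[-0.1406  0.0385]] [ 80  96 105] L [[-0.1593  0.0299]] 0.19513178246077664
307 [ 0.5824 -0.104   0.1094] [[-0.1149  0.0384]] [13 34 66] L [[-0.1594  0.0302]] 0.201008788239114
313 [ 0.5827 -0.104   0.1174] [[-0.1146  0.0384]] [16 34 65] L [[-0.1596  0.0305]] 0.20661006309945942
319 [ 0.5842 -0.1038  0.1226] [[-0.1131  0.0384]] [26 51 76] L [[-0.1588  0.0306]] 0.2100204820290239
325 [ 0.5841 -0.1038  0.1305] [[-0.1132  0.0384]] [30 55 82] L [[-0.1593  0.0309]] 0.21548669799375594
```

View pics/w3c.png

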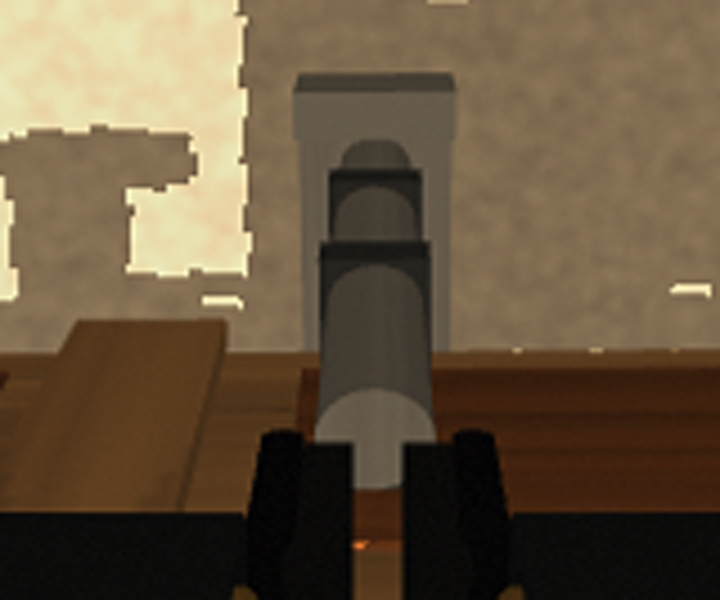

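```bash
python3 - <<'E'
from h import *
p,d,P,pose=shot("wrist"); T=optics.camera_info("wrist")["tool_from_camera"]; tp,Rt=tool()
for c in(303,306,309,312,315,317,320,323,332,335,340,345):
  print(c,[ (r,*np.round((P[r,c]-tp)@Rt*1000).astype(int)) for r in (286,290,294,300,310,330,350)])
print(robot.get_obs()["grip_width"],robot.get_obs()["joint_torque"])
E
```

```text
303 [(286, np.int64(70), np.int64(-34), np.int64(-15)), (290, np.int64(-43), np.int64(12), np.int64(-9)), (294, np.int64(-48), np.int64(12), np.int64(-9)), (300, np.int64(-54), np.int64(12), np.int64(-9)), (310, np.int64(-63), np.int64(12), np.int64(-8)), (330, np.int64(-76), np.int64(11), np.int64(-8)), (350, np.int64(-125), np.int64(33), np.int64(-5))]
306 [(286, np.int64(69), np.int64(-34), np.int64(-13)), (290, np.int64(-43), np.int64(12), np.int64(-8)), (294, np.int64(-47), np.int64(12), np.int64(-8)), (300, np.int64(-51), np.int64(11), np.int64(-8)), (310, np.int64(-60), np.int64(11), np.int64(-7)), (330, np.int64(-76), np.int64(11), np.int64(-6)), (350, np.int64(-125), np.int64(33), np.int64(-4))]
309 [(286, np.int64(68), np.int64(-33), np.int64(-11)), (290, np.int64(-39), np.int64(10), np.int64(-7)), (294, np.int64(-44), np.int64(10), np.int64(-7)), (300, np.int64(-50), np.int64(11), np.int64(-6)), (310, np.int64(-59), np.int64(10), np.int64(-6)), (330, np.int64(-75), np.int64(10), np.int64(-5)), (350, np.int64(-125), np.int64(33), np.int64(-3))]
312 [(286, np.int64(-13), np.
[... 2507 characters left out ...]
np.int64(11), np.int64(7)), (294, np.int64(-44), np.int64(11), np.int64(7)), (300, np.int64(-50), np.int64(10), np.int64(7)), (310, np.int64(-59), np.int64(10), np.int64(6)), (330, np.int64(-75), np.int64(10), np.int64(6)), (350, np.int64(-125), np.int64(33), np.int64(3))]
345 [(286, np.int64(68), np.int64(-33), np.int64(16)), (290, np.int64(-42), np.int64(12), np.int64(9)), (294, np.int64(-47), np.int64(12), np.int64(9)), (300, np.int64(-53), np.int64(12), np.int64(9)), (310, np.int64(-63), np.int64(12), np.int64(8)), (330, np.int64(-78), np.int64(12), np.int64(7)), (350, np.int64(-125), np.int64(33), np.int64(5))]
0.004702834027794812 [  0.0077 -40.0636 -15.1098  -0.0573   0.0485  -0.0001]
```

```bash
python3 - <<'E'
from h import *
p,d,P,_=shot("scene","s1"); c=cup(P.reshape(-1,3)).reshape(480,640,2); z=P[...,2]
m=(abs(c[...,0]+.147)<.03)&(abs(c[...,1]-.039)<.03)&(z>.1)
for a in np.arange(.10,.26,.01):
    k=m&(z>a)&(z<=a+.01); print(round(a,2),k.sum(), (c[k].min(0),c[k].max(0),p[k].mean(0)) if k.any() else "")
v,u=np.argwhere(m).mean(0).astype(int); print(u,v)
cv2.imwrite("pics/s1c.png",cv2.resize(p[v-70:v+50,u-80:u+80],None,fx=4.5,fy=4.5,interpolation=2))
E
```

```text
0.1 0 
0.11 13 (array([-0.1459,  0.0331]), array([-0.1381,  0.046 ]), array([ 83.1538,  98.4615, 112.0769]))
0.12 20 (array([-0.1454,  0.0333]), array([-0.1366,  0.0461]), array([ 82.6 ,  94.25, 103.5 ]))
0.13 19 (array([-0.1454,  0.0107]), array([-0.1177,  0.046 ]), array([ 83.2105,  96.7895, 107.8947]))
0.14 20 (array([-0.1475,  0.0323]), array([-0.1384,  0.0463]), array([ 83.4,  95.9, 105.8]))
0.15 27 (array([-0.1562,  0.0324]), array([-0.1382,  0.0463]), array([ 81.8889,  93.1852, 102.8148]))
0.16 0 
0.17 1 (array([-0.1399,  0.0496]), array([-0.1399,  0.0496]), array([104., 121., 139.]))
0.18 38 (array([-0.1599,  0.0275]), array([-0.1358,  0.0514]), array([62.6579, 74.2105, 84.2368]))
0.19 44 (array([-0.1584,  0.0279]), array([-0.1353,  0.0522]), array([34.5682, 39.1818, 44.1364]))
0.2 43 (array([-0.157 ,  0.0269]), array([-0.1353,  0.0518]), array([28.1163, 30.6744, 33.3721]))
0.21 38 (array([-0.1573,  0.0247]), array([-0.1334,  0.0542]), array([28.4211, 31.2368, 35.2105]))
0.22 47 (array([-0.1547,  0.0229]), array([-0.1337,  0.0562]), array([25.9574, 28.9787, 30.9362]))
0.23 30 (array([-0.1491,  0.0229]), array([-0.1345,  0.0557]), array([21.3333, 20.5667, 21.7333]))
0.24 6 (array([-0.1572,  0.0466]), array([-0.1386,  0.0517]), array([47.1667, 56.5   , 65.    ]))
0.25 9 (array([-0.1535,  0.0464]), array([-0.1184,  0.0477]), array([33.8889, 42.1111, 50.1111]))
312 152
```

View pics/s1c.png

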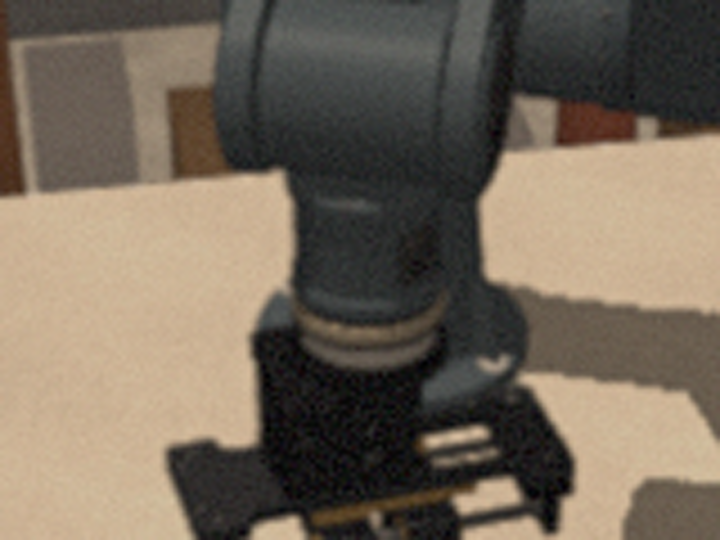

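Both cameras put the real fingertips 39 mm short of the reported TCP along tool x. The view shows tip z at 0.180 where the TCP reads 0.141, and the bolt top is still at 0.155. I'll apply a 39 mm offset from here on and retry.

arm_command(plan=[[0, 0, 0, 0, 0, 0, 5], [0, 0, 0, 0, 0, 0, 5], [0, 0, 0, 0, 0, 0, 5], [0, 0, 0, 0, 0, 0, 5], [0, 0, 0, 0, 0, 0, 5], [2, 0, 0, 0, 0, 0, 5], [2, 0, 0, 0, 0, 0, 5], [2, 0, 0, 0, 0, 0, 5], [0, 0, 0, 0, 0, 0, 5]])

```text
time: 6.72
position: [0.5499, -0.1075, 0.0792]
tool_rot: [-0.529, 0.469, 0.53, 0.469]
ft_force: [-0.2, 0.6, -0.1]
grip_width: 0.05
```

```bash
cat >> h.py <<'E'
OFF=.039  # real tips lie OFF behind the reported TCP along tool x
def tipplan(target,jaw): plan([target[0],target[1],target[2]-OFF],jaw)
E
python3 - <<'E'
from h import *
tipplan([.5503,-.108,.114],YAW+np.pi/2); print(robot.get_obs()["grip_width"],robot.get_obs()["ft_force"])
E
```

```text
turn [-0.0033  0.0013 -0.0011] deg 0.21175830989646197
turn [ 3.1383 -0.0017 -0.002 ] deg 179.8108873391188
pos [ 0.5499 -0.1075  0.0792] d_world [ 0.0004 -0.0005 -0.0042] shift cm [ 0.4229 -0.0301 -0.0511]
0.049965932267520344 [-0.1921  0.6372 -0.0602]
```

arm_command(plan=[[0.2, 0, 0, 0, 0, 0, 0.8], [0, 0, 0, 0, 0, 0, 0.8], [0, 0, 0, 0, 0, 0, 0.8], [0, 0, 0, 0, 0, 0, 0.8], [0, 0, 0, 0, 0, 0, 0.8], [0, 0, 0, 0, 0, 0, 0.8], [-0.8, 0, 0, 0, 0, 0, 0.8], [-0.8, 0, 0, 0, 0, 0, 0.8], [-0.8, 0, 0, 0, 0, 0, 0.8], [0, 0, 0, 0, 0, 0, 0.8]])

```text
time: 7.98
position: [0.5515, -0.1077, 0.1049]
tool_rot: [0.53, -0.468, -0.529, -0.469]
ft_force: [0.6, -0.1, 0.4]
grip_width: 0.0134
```

arm_command(plan=[[0, 1.53, 0.63, 0.15, 0, 0, 0.8], [0, 1.53, 0.63, 0.15, 0, 0, 0.8], [0, 1.53, 0.63, 0.15, 0, 0, 0.8], [0, 0, 0, 0, 0, 0, 0.8]])

```text
time: 8.48
position: [0.5065, -0.085, 0.1054]
tool_rot: [-0.408, 0.576, 0.407, 0.58]
ft_force: [0.9, 1.2, -3.6]
grip_width: 0.0132
```

```bash
cat >> h.py <<'E'
def leaf(side,hx=-.112):
    "angle of leaf from gripped rod position, residual radius, jaw heading in cupboard frame"
    p,Rt=tool(); c=cup(p)[0]-np.array([hx,.145*side]); c[1]*=side
    r0=np.array([-.034,-.105]); th=np.arctan2(r0[1],r0[0])-np.arctan2(c[1],c[0]); jaw=np.arctan2(Rt[1,2],Rt[0,2])-YAW
    o=robot.get_obs(); print("theta",(th+np.pi)%(2*np.pi)-np.pi,"radius err mm",(np.hypot(*c)-np.hypot(*r0))*1000,"jaw cup",jaw,"z",p[2],"F",o["ft_force"],"M",o["moment"],"w",o["grip_width"])
E
python3 - <<'E'
from h import *
leaf(1)
E
```

```text
theta 0.4565352310909745 radius err mm -1.3515032339891513 jaw cup 1.1042408255841973 z 0.10540673597853373 F [ 0.8996  1.2264 -3.5937] M [0.1926 0.0273 0.0274] w 0.01323092271283406
```

arm_command(plan=[[0, 1.53, 0.63, 0.15, 0, 0, 0.8], [0, 1.53, 0.63, 0.15, 0, 0, 0.8], [0, 1.53, 0.63, 0.15, 0, 0, 0.8], [0, 1.53, 0.63, 0.15, 0, 0, 0.8], [0, 1.53, 0.63, 0.15, 0, 0, 0.8], [0, 1.53, 0.63, 0.15, 0, 0, 0.8], [0, 1.53, 0.63, 0.15, 0, 0, 0.8], [0, 0, 0, 0, 0, 0, 0.8]])

```text
time: 9.48
position: [0.4669, 0.017, 0.1059]
tool_rot: [-0.062, 0.703, 0.06, 0.706]
ft_force: [-0.5, 2.6, -2.8]
grip_width: 0.0132
```

```bash
python3 - <<'E'
from h import *
leaf(1)
E
```

```text
theta 1.5234772318568384 radius err mm -4.181346147602697 jaw cup 0.0471997475504676 z 0.10586865309195159 F [-0.5432  2.5882 -2.8204] M [0.3437 0.1075 0.2176] w 0.013200094987047951
```

arm_command(plan=[[0, 1.65, 0.68, 0.16, 0, 0, 0.8], [0, 0, 0, 0, 0, 0, 0.8], [0, 0, 0, 0, 0, 0, 4.5], [0, 0, 0, 0, 0, 0, 4.5], [0, 0, 0, 0, 0, 0, 4.5], [0, 0, 0, 0, 0, 0, 4.5], [-4, 0, 0, 0, 0, 0, 4.5], [-4, 0, 0, 0, 0, 0, 4.5], [-3, 0, 0, 0, 0, 0, 4.5], [0, 0, 0, 0, 0, 0, 4.5]])

```text
time: 10.72
position: [0.4726, 0.0306, 0.2199]
tool_rot: [-0.009, 0.704, 0.004, 0.71]
ft_force: [-0.4, -0.6, -1.0]
grip_width: 0.0451
```

```bash
python3 - <<'E'
from h import *
leaf(1); tipplan([*w(-.146,-.04),.22],YAW-np.pi/2); print(robot.get_obs()["q"])
E
```

```text
theta 1.6614927714962553 radius err mm -6.955722853027854 jaw cup -0.10722011209367084 z 0.21987174678345736 F [-0.3646 -0.6348 -0.9786] M [-0.0549  0.0319  0.0044] w 0.04513576876602549
turn [ 1.4635  0.0109 -0.0001] deg 83.85690940479296
turn [-1.678   0.0001  0.0112] deg 96.14591888466596
pos [0.4726 0.0306 0.2199] d_world [ 0.0887 -0.2163 -0.0389] shift cm [  4.0932 -21.7539   8.4598]
[-0.1682  0.2708  1.7591 -0.0057  1.1032 -0.1834]
```

arm_command(plan=[[0, -5.4, 2.1, 0, 0, 0, 8], [0, -5.4, 2.1, 0, 0, 0, 8], [0, -5.4, 2.1, 0, 0, 0, 6], [0, -5.4, 2.1, 0, 0, 0, 6], [0, 0, 0, 0.183, 0, 0, 6], [0, 0, 0, 0.183, 0, 0, 6], [0, 0, 0, 0.183, 0, 0, 6], [0, 0, 0, 0.183, 0, 0, 6], [0, 0, 0, 0.183, 0, 0, 6], [0, 0, 0, 0.183, 0, 0, 6], [0, 0, 0, 0.183, 0, 0, 6], [0, 0, 0, 0.183, 0, 0, 6]])

```text
time: 12.22
position: [0.5529, -0.1883, 0.2013]
tool_rot: [0.473, 0.53, -0.478, 0.516]
ft_force: [0.5, 0.7, -0.2]
grip_width: 0.06
```

```bash
python3 - <<'E'
from h import *
tipplan([*w(-.147,-.0405),.114],YAW-np.pi/2); print(robot.get_obs()["q"])
E
```

```text
turn [-0.0298 -0.0099  0.0186] deg 2.093394442475346
turn [3.1116 0.029  0.0154] deg 178.29031594221254
pos [ 0.5529 -0.1883  0.2013] d_world [ 0.0075  0.002  -0.1263] shift cm [12.6144  1.0013 -0.0043]
[-0.5177  0.4616  1.499  -0.0031  1.2019  0.9591]
```

arm_command(plan=[[0, 1, 0, -0.03, -0.01, 0.018, 6], [3, 0, 0, 0, 0, 0, 6], [2, 0, 0, 0, 0, 0, 6], [0, 0, 0, 0, 0, 0, 6]])

```text
time: 12.72
position: [0.5628, -0.1864, 0.1462]
tool_rot: [0.463, 0.535, -0.464, 0.533]
ft_force: [-0.2, 0.7, 0.2]
grip_width: 0.06
```

```bash
python3 - <<'E'
from h import *
tipplan([*w(-.147,-.0405),.114],YAW-np.pi/2)
p,d,P,_=shot("wrist"); z=P[...,2]
for b,a,c in blobs((z>.150)&(z<.158)&(P[...,0]<.60)&(P[...,1]<-.15),20): print(a,c,P[b].mean(0),P[b].max(0),cup(P[b].mean(0)))
# leaf angle of left: bolt top
for b,a,c in blobs((z>.172)&(z<.192)&(P[...,1]>-.05),20): print("bolt",a,c,P[b].mean(0),cup(P[b].mean(0)))
E
```

```text
turn [ 0.0165 -0.0015  0.0017] deg 0.9547333680265356
turn [-3.1251 -0.0026 -0.0023] deg 179.05396678450612
pos [ 0.5628 -0.1864  0.1462] d_world [-0.0024  0.0001 -0.0712] shift cm [ 7.1159 -0.2269 -0.0323]
588 [324.5952 283.7789] [ 0.5619 -0.1873  0.1547] [ 0.5684 -0.1805  0.1573] [[-0.1457 -0.0416]]
```

arm_command(plan=[[2.5, 0, 0, 0.015, 0, 0, 6], [2.5, 0, 0, 0, 0, 0, 6], [2, 0, 0, 0, 0, 0, 6], [0, 0, 0, 0, 0, 0, 0.8], [0, 0, 0, 0, 0, 0, 0.8], [0, 0, 0, 0, 0, 0, 0.8], [0, 0, 0, 0, 0, 0, 0.8], [0, 0, 0, 0, 0, 0, 0.8], [0, 0, 0, 0, 0, 0, 0.8], [0, 0, 0, 0, 0, 0, 0.8]])

```text
time: 14.02
position: [0.5685, -0.187, 0.083]
tool_rot: [0.467, 0.529, -0.464, 0.536]
ft_force: [0.3, -1.1, -0.5]
grip_width: 0.0133
```

```bash
python3 - <<'E'
from h import *
leaf(-1)
E
```

```text
theta -0.05551594192994891 radius err mm -4.075039057471253 jaw cup -1.5611866763752988 z 0.08301672812341887 F [ 0.3423 -1.1367 -0.4662] M [-0.0495  0.0991  0.0066] w 0.013336861216599844
```

arm_command(plan=[[0, 0, 0, 0, 0, 0, 3], [0, 0, 0, 0, 0, 0, 3], [0, 0, 0, 0, 0, 0, 3], [0, -0.6, 0, 0, 0, 0, 3], [0, 0, 0, 0, 0, 0, 0.8], [0, 0, 0, 0, 0, 0, 0.8], [0, 0, 0, 0, 0, 0, 0.8], [0, -1.53, 0.63, -0.15, 0, 0, 0.8], [0, -1.53, 0.63, -0.15, 0, 0, 0.8], [0, -1.53, 0.63, -0.15, 0, 0, 0.8], [0, 0, 0, 0, 0, 0, 0.8]])

```text
time: 15.4
position: [0.5253, -0.2213, 0.0832]
tool_rot: [0.331, 0.619, -0.33, 0.631]
ft_force: [-1.1, -0.6, -0.5]
grip_width: 0.0136
```

```bash
python3 - <<'E'
from h import *
leaf(-1)
E
```

```text
theta 0.47233824058103213 radius err mm -5.426227444119039 jaw cup -1.0984296143900432 z 0.08320399103217593 F [-1.1385 -0.6158 -0.4819] M [-0.0461  0.352  -0.0074] w 0.013622105019673309
```

arm_command(plan=[[0, -1.53, 0.63, -0.15, 0, 0, 0.8], [0, -1.53, 0.63, -0.15, 0, 0, 0.8], [0, -1.53, 0.63, -0.15, 0, 0, 0.8], [0, -1.53, 0.63, -0.15, 0, 0, 0.8], [0, -1.53, 0.63, -0.15, 0, 0, 0.8], [0, -1.53, 0.63, -0.15, 0, 0, 0.8], [0, -1.53, 0.63, -0.15, 0, 0, 0.8], [0, -1.53, 0.63, -0.15, 0, 0, 0.8], [0, -0.4, 0.16, -0.04, 0, 0, 0.8], [0, 0, 0, 0, 0, 0, 0.8]])

```text
time: 16.65
position: [0.5246, -0.351, 0.0831]
tool_rot: [-0.103, 0.695, 0.095, 0.705]
ft_force: [-0.9, -1.1, 0.8]
grip_width: 0.0134
```

```bash
python3 - <<'E'
from h import *
leaf(-1)
E
```

```text
theta 1.7966955073573727 radius err mm -4.248366510761242 jaw cup 0.15561003627264758 z 0.08313439732668526 F [-0.9141 -1.0633  0.8475] M [-0.1219  0.4145 -0.0629] w 0.013426586527105969
```

arm_command(plan=[[0, 0, 0, 0, 0, 0, 4.5], [0, 0, 0, 0, 0, 0, 4.5], [0, 0, 0, 0, 0, 0, 4.5], [0, 0, 0, 0, 0, 0, 4.5], [-4, 0, 0, 0, 0, 0, 4.5], [-4, 0, 0, 0, 0, 0, 4.5], [-4, 0, 0, 0, 0, 0, 4.5], [0, 0, 0, 0, 0, 0, 4.5]])

```text
time: 17.65
position: [0.5237, -0.3476, 0.2057]
tool_rot: [-0.101, 0.695, 0.095, 0.705]
ft_force: [-0.3, -0.8, -0.3]
grip_width: 0.0448
```

```bash
python3 - <<'E'
from h import *
p,d,P,_=shot("top","t2"); z=P[...,2]; c=cup(P.reshape(-1,3)).reshape(480,640,2)
for s in(1,-1):
    m=(z>.125)&(z<.145)&(c[...,0]<-.12)&(c[...,0]>-.27)&(c[...,1]*s>.1)&(c[...,1]*s<.22); q=c[m]
    if len(q): 
        f=np.polyfit(q[:,0],q[:,1],1); print(s,len(q),"angle",np.pi/2-s*np.arctan(f[0])*1, q.min(0),q.max(0))
    m=(z>.146)&(z<.2)&(c[...,0]<-.12)&(c[...,0]>-.27)&(c[...,1]*s>.12)&(c[...,1]*s<.25)
    print("rod",m.sum(),c[m].mean(0) if m.any() else "")
tipplan([.612,-.140,.25],YAW-np.pi/2); print(robot.get_obs()["q"])
E
```

```text
1 134 angle 1.776482457313239 [-0.2149  0.1398] [-0.1209  0.1972]
rod 48 [-0.1938  0.1781]
-1 105 angle 1.68886891499123 [-0.1746 -0.1589] [-0.1206 -0.1407]
rod 11 [-0.1711 -0.1706]
turn [ 1.7233  0.0135 -0.0042] deg 98.73898551990017
turn [-1.4183  0.004   0.013 ] deg 81.26551317027065
pos [ 0.5224 -0.3464  0.2035] d_world [0.0896 0.2064 0.0075] shift cm [-0.7111 17.3956 14.2782]
[-0.7668  0.503   1.4157  0.0062  1.2119 -1.0464]
```

arm_command(plan=[[-0.7, 4.4, 3.6, 0, 0, 0, 6], [0, 4.4, 3.6, 0, 0, 0, 6], [0, 4.4, 3.6, 0, 0, 0, 6], [0, 4.2, 3.5, 0, 0, 0, 6], [0, 0, 0, -0.178, 0, 0, 6], [0, 0, 0, -0.178, 0, 0, 6], [0, 0, 0, -0.178, 0, 0, 6], [0, 0, 0, -0.178, 0, 0, 6], [0, 0, 0, -0.178, 0, 0, 6], [0, 0, 0, -0.178, 0, 0, 6], [0, 0, 0, -0.178, 0, 0, 6], [0, 0, 0, -0.178, 0, 0, 6]])

```text
time: 19.2
position: [0.6016, -0.1266, 0.1872]
tool_rot: [-0.531, 0.456, 0.552, 0.452]
ft_force: [-1.0, -0.9, 0.4]
grip_width: 0.06
```

```bash
python3 - <<'E'
from h import *
tipplan([.612,-.140,.083],YAW+np.pi/2)
E
```

```text
turn [ 0.0502  0.0186 -0.024 ] deg 3.360332062725115
turn [-3.0911  0.0371  0.0288] deg 177.12591371038016
pos [ 0.6016 -0.1266  0.1872] d_world [ 0.0104 -0.0134 -0.1432] shift cm [14.265  -1.1263 -1.7793]
```

arm_command(plan=[[0, -0.8, -1.5, 0.05, 0.018, -0.024, 6], [0, 0, 0, 0, 0, 0, 6], [3, 0, 0, 0, 0, 0, 6], [0, 0, 0, 0, 0, 0, 6]])

```text
time: 19.7
position: [0.6107, -0.1405, 0.1526]
tool_rot: [-0.526, 0.472, 0.529, 0.471]
ft_force: [-0.6, 0.4, 0.4]
grip_width: 0.0599
```

```bash
python3 - <<'E'
from h import *
tipplan([.612,-.140,.083],YAW+np.pi/2)
p,d,P,_=shot("wrist","w4"); z=P[...,2]; c=cup(P.reshape(-1,3)).reshape(480,640,2)
for b,a,cc in blobs((z>.119)&(z<.129)&(abs(c[...,1])<.02)&(abs(c[...,0]+.09)<.03),20): print(a,cc,P[b].mean(0),c[b].mean(0),np.ptp(c[b],axis=0))
E
```

```text
turn [-0.0134  0.0026 -0.0037] deg 0.8072239468425593
turn [ 3.1282 -0.0057 -0.0041] deg 179.23498812222363
pos [ 0.6107 -0.1405  0.1526] d_world [ 0.0013  0.0005 -0.1086] shift cm [10.8582 -0.1726  0.003 ]
423 [323.3428 261.2459] [ 0.6104 -0.1406  0.1236] [-0.0917 -0.0014] [0.0141 0.0132]
30 [311.1333 310.1667] [ 0.6422 -0.1448  0.1282] [-0.0607 -0.0095] [0.0009 0.0158]
```

arm_command(plan=[[3, 0, 0, 0, 0, 0, 6], [3, 0, 0, 0, 0, 0, 6], [3, 0, 0, 0, 0, 0, 6], [1.8, 0, 0, 0, 0, 0, 6], [0, 0, 0, 0, 0, 0, 0.8], [0, 0, 0, 0, 0, 0, 0.8], [0, 0, 0, 0, 0, 0, 0.8], [0, 0, 0, 0, 0, 0, 0.8], [0, 0, 0, 0, 0, 0, 0.8], [0, 0, 0, 0, 0, 0, 0.8], [0, 0, 0, 0, 0, 0, 0.8]])

```text
time: 21.12
position: [0.6213, -0.1394, 0.0548]
tool_rot: [0.53, -0.469, -0.521, -0.478]
ft_force: [0.9, -2.3, -2.2]
grip_width: 0.0125
```

```bash
python3 - <<'E'
from h import *
tipplan([*w(-.0917-.125,-.0014),.083],YAW+np.pi/2); print(robot.get_obs()["grip_width"],robot.get_obs()["ft_force"])
E
```

```text
turn [-0.0199 -0.0014  0.0182] deg 1.5500158296313016
turn [3.1215 0.0285 0.0022] deg 178.8588033638191
pos [ 0.6213 -0.1394  0.0548] d_world [-0.1349 -0.0168 -0.0108] shift cm [ 0.8305 13.6105 -0.2545]
0.012490312751536387 [ 0.8677 -2.2934 -2.1994]
```

arm_command(plan=[[0, 0, 0, 0, 0, 0, 3], [0, 0, 0, 0, 0, 0, 3], [0, 0, 0, 0, 0, 0, 3], [0.8, 1.1, -0.1, -0.02, 0, 0.018, 3], [0, 0, 0, 0, 0, 0, 3]])

```text
time: 21.75
position: [0.6102, -0.1435, 0.0466]
tool_rot: [0.531, -0.468, -0.53, -0.467]
ft_force: [-1.0, 1.4, -0.9]
grip_width: 0.0301
```

```bash
python3 - <<'E'
from h import *
tipplan([*w(-.0917,-.0014),.083],YAW+np.pi/2); print(robot.get_obs()["grip_width"],robot.get_obs()["ft_force"])
E
```

```text
turn [ 0.0012 -0.0035 -0.0003] deg 0.21511494102820664
turn [-3.1404  0.0005 -0.0055] deg 179.92962302619077
pos [ 0.6102 -0.1435  0.0466] d_world [ 0.0002  0.0028 -0.0026] shift cm [ 0.2613 -0.0567  0.2789]
0.030057797535957855 [-1.0033  1.3549 -0.9159]
```

arm_command(plan=[[0, 0, 0.25, 0, 0, 0, 0.8], [0, 0, 0, 0, 0, 0, 0.8], [0, 0, 0, 0, 0, 0, 0.8], [0, 0, 0, 0, 0, 0, 0.8], [0, 2.2, 0, 0, 0, 0, 0.8], [0, 2.2, 0, 0, 0, 0, 0.8], [0, 2.2, 0, 0, 0, 0, 0.8], [0, 2.2, 0, 0, 0, 0, 0.8], [0, 2.2, 0, 0, 0, 0, 0.8], [0, 0, 0, 0, 0, 0, 0.8]])

```text
time: 23.0
position: [0.5042, -0.1545, 0.0464]
tool_rot: [0.535, -0.466, -0.526, -0.469]
ft_force: [-2.2, -1.5, -1.8]
grip_width: 0.0132
```

```bash
python3 - <<'E'
from h import *
tipplan([*w(-.0917-.125,-.0014),.083],YAW+np.pi/2); print(robot.get_obs()["grip_width"],robot.get_obs()["ft_force"])
E
```

```text
turn [ 0.0006 -0.0058  0.0113] deg 0.7300472482049597
turn [-3.1409 -0.0178 -0.0091] deg 179.96338657064828
pos [ 0.5042 -0.1545  0.0464] d_world [-0.0178 -0.0017 -0.0024] shift cm [0.224  1.7944 0.0591]
0.01315219302522986 [-2.2362 -1.5449 -1.7919]
```

arm_command(plan=[[0, 0.9, 0, 0, 0, 0, 0.8], [0, 0.9, 0, 0, 0, 0.01, 0.8], [0, 0.1, 0, 0, 0, 0, 0.8], [0, 0, 0, 0, 0, 0, 4], [0, 0, 0, 0, 0, 0, 4], [0, 0, 0, 0, 0, 0, 4], [0, 0, 0, 0, 0, 0, 4], [-4, 0, 0, 0, 0, 0, 7.5], [-4, 0, 0, 0, 0, 0, 7.5], [-4, 0, 0, 0, 0, 0, 7.5], [-4, 0, 0, 0, 0, 0, 7.5], [0, 0, 0, 0, 0, 0, 7.5]])

```text
time: 24.5
position: [0.4862, -0.1563, 0.2106]
tool_rot: [0.533, -0.468, -0.528, -0.467]
ft_force: [0.1, -0.1, -0.8]
grip_width: 0.0738
```

```bash
cat >> h.py <<'E'
def tins():
    p,d,P,_=shot("top"); z=P[...,2]; out=[]
    for lo,hi in((.06,.078),(.078,.092),(.095,.115)):
      m=(z>lo)&(z<hi)&(P[...,1]>.1)&(P[...,1]<.45)&(P[...,0]>.3)&(P[...,0]<.68)
      for b,a,c in blobs(m,100):
        e,r=cv2.minEnclosingCircle(np.argwhere(b)[:,::-1].astype(np.float32)); zz=np.median(z[b])
        print("z %.3f"%zz,a,on_plane("top",[e],zz)[0]); out.append(on_plane("top",[e],zz)[0])
    return p,P
E
python3 - <<'E'
from h import *
print(cup(tool()[0])); p,P=tins(); c=cup(P.reshape(-1,3)).reshape(480,640,2); z=P[...,2]
m=(abs(c[...,1])<.11)&(z>.025)&(z<.04)&(c[...,0]<-.06)&(c[...,0]>-.3); print("floor",c[m].min(0),c[m].max(0),np.median(z[m]),m.sum())
tipplan([.593,.245,.2],np.pi/2)
cv2.imwrite("pics/t3.png",cv2.resize(p[120:340,140:420],None,fx=2.7,fy=2.7))
E
```

```text
[[-0.2168 -0.0014]]
z 0.071 307 [0.5928 0.2441 0.0706]
z 0.070 322 [0.5003 0.2373 0.0705]
z 0.085 280 [0.4016 0.3381 0.0852]
z 0.106 343 [0.5091 0.3337 0.1056]
z 0.106 337 [0.3929 0.2388 0.106 ]
floor [-0.2223 -0.1096] [-0.068  0.11 ] 0.03235714591674399 1073
turn [ 0.1259 -0.0038 -0.0007] deg 7.216071410714809
turn [-3.0157  0.001  -0.0057] deg 172.78727150849545
pos [ 0.4848 -0.1555  0.2088] d_world [ 0.1082  0.4005 -0.0478] shift cm [  4.6254 -15.7693  38.388 ]
```

View pics/t3.png

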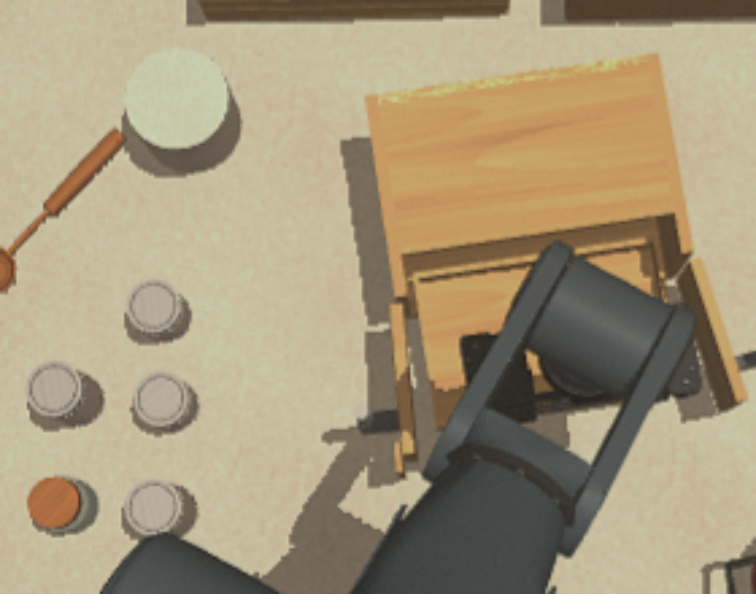

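The tray is fully out, with its rod at cupboard x −0.217. Both leaves are wide open and the tins haven't moved. Next is tin A.

arm_command(plan=[[0, -2.2, 5.3, 0.12, 0, 0, 7.5], [0, -1.6, 5.6, 0, 0, 0, 7.5], [0, -1.6, 5.6, 0, 0, 0, 7.5], [0, -1.6, 5.6, 0, 0, 0, 7.5], [0, -1.6, 5.6, 0, 0, 0, 7.5], [0, -1.6, 5.6, 0, 0, 0, 7.5], [0, -1.6, 5.6, 0, 0, 0, 7.5], [0, 0, 0, 0, 0, 0, 7.5]])

```text
time: 25.55
position: [0.5917, 0.2455, 0.1901]
tool_rot: [-0.494, 0.509, 0.504, 0.493]
ft_force: [0.2, -0.9, 0.3]
grip_width: 0.0754
```

```bash
python3 - <<'E'
from h import *
tipplan([.593,.245,.12],np.pi/2)
E
```

```text
turn [-0.004  -0.0053 -0.0258] deg 1.5272331280993752
turn [ 3.1373 -0.0405  0.0083] deg 179.7701199478398
pos [0.5917 0.2455 0.1901] d_world [ 0.0013 -0.0005 -0.1091] shift cm [10.9075 -0.4089  0.005 ]
```

arm_command(plan=[[0, -0.4, 0, 0, -0.005, -0.025, 7.5], [3, 0, 0, 0, 0, 0, 7.5], [3, 0, 0, 0, 0, 0, 7.5], [0, 0, 0, 0, 0, 0, 7.5]])

```text
time: 26.05
position: [0.5922, 0.2398, 0.1249]
tool_rot: [-0.497, 0.504, 0.499, 0.5]
ft_force: [-0.1, 0.4, 0.8]
grip_width: 0.0753
```

```bash
cat >> h.py <<'E'
def wtin(ztop=.07,near=None):
    p,d,P,_=shot("wrist"); z=P[...,2]; m=abs(z-ztop)<.006
    if near is not None: m&=np.hypot(P[...,0]-near[0],P[...,1]-near[1])<.06
    for b,a,c in blobs(m,200):
        cn,_=cv2.findContours(b.astype(np.uint8),0,2); 
        q=P[b]; (e,r)=cv2.minEnclosingCircle(q[:,:2].astype(np.float32)); print("tin",a,c,np.array(e),"r",r,"z",np.median(q[:,2]))
E
python3 - <<'E'
from h import *
wtin(near=[.593,.245]); tipplan([.593,.245,.043],np.pi/2)
E
```

```text
tin 4698 [330.1579 247.814 ] [0.5921 0.244 ] r 0.027203943580389023 z 0.07016808204361955
turn [-0.008  -0.0029 -0.003 ] deg 0.5164716634997266
turn [ 3.1336 -0.0048  0.0045] deg 179.54311160805048
pos [0.5936 0.2401 0.1264] d_world [-0.0006  0.0049 -0.1224] shift cm [12.2413  0.0233  0.5284]
```

arm_command(plan=[[0, 0, 0.4, -0.008, 0, 0, 7.5], [4, 0, 0, 0, 0, 0, 7.5], [4, 0, 0, 0, 0, 0, 7.5], [0, 0, 0, 0, 0, 0, 7.5]])

```text
time: 26.6
position: [0.5996, 0.244, 0.0521]
tool_rot: [-0.502, 0.498, 0.497, 0.503]
ft_force: [-0.5, -1.1, 0.1]
grip_width: 0.075
```

```bash
python3 - <<'E'
from h import *
tipplan([.5921,.244,.043],np.pi/2); print(robot.get_obs()["ft_force"])
E
```

```text
turn [-0.0012  0.0002  0.0109] deg 0.6292494296457353
turn [ 3.1403  0.0171 -0.0003] deg 179.93110490999237
pos [0.5996 0.244  0.0521] d_world [-0.0075  0.     -0.0481] shift cm [ 4.7999  0.8004 -0.0008]
[-0.5258 -1.1028  0.0513]
```

arm_command(plan=[[2, 0.8, 0, 0, 0, 0.011, 7.5], [2.6, 0.1, 0, 0, 0, 0, 7.5], [0, 0.2, 0, 0, 0, 0, 7.5], [0, 0, 0, 0, 0, 0, 4.5], [0, 0, 0, 0, 0, 0, 4.5], [0, 0, 0, 0, 0, 0, 4.5], [0, 0, 0, 0, 0, 0, 4.5], [0, 0, 0, 0, 0, 0, 4.5]], grip_force=30)

```text
time: 27.6
position: [0.5937, 0.2454, 0.0128]
tool_rot: [-0.502, 0.496, 0.498, 0.504]
ft_force: [1.2, -0.1, -1.9]
grip_width: 0.0534
```

```bash
python3 - <<'E'
from h import *
tipplan([.5921,.244,.043],np.pi/2); print(robot.get_obs()["ft_force"])
E
```

```text
turn [-0.0004  0.0029  0.0123] deg 0.7258584263783382
turn [ 3.1411  0.0194 -0.0046] deg 179.9747311235511
pos [0.5937 0.2454 0.0128] d_world [-0.0016 -0.0014 -0.0088] shift cm [ 0.8797  0.166  -0.1403]
[ 1.225  -0.0746 -1.8852]
```

arm_command(plan=[[0, 0, 0, 0, 0, 0, 6.5], [0, 0, 0, 0, 0, 0, 6.5], [0.9, 0.1, -0.1, 0, 0.003, 0.012, 6.5], [0, 0, 0, 0, 0, 0, 6.5], [0, 0, 0, 0, 0, 0, 4.5], [0, 0, 0, 0, 0, 0, 4.5], [0, 0, 0, 0, 0, 0, 4.5], [0, 0, 0, 0, 0, 0, 4.5], [-3, 0, 0, 0, 0, 0, 4.5], [-3, 0, 0, 0, 0, 0, 4.5], [0, 0, 0, 0, 0, 0, 4.5]], grip_force=35)

```text
time: 28.98
position: [0.5916, 0.2442, 0.0628]
tool_rot: [-0.499, 0.501, 0.501, 0.499]
ft_force: [0.2, 0.1, -2.7]
grip_width: 0.0533
```

```bash
python3 - <<'E'
from h import *
print(tool()[0],robot.get_obs()["grip_width"],robot.get_obs()["ft_force"]); tipplan([*w(-.141,.05),.26],YAW+np.pi/2)
p,d,P,_=shot("wrist"); np.save("pics/w5.npy",P); tp,Rt=tool()
q=(P-tp)@Rt; m=(q[...,0]>-.055)&(q[...,0]<.0)&(abs(q[...,2])<.026)&(abs(q[...,1])<.04); print("tin top tool x",np.percentile(q[m][:,0],[1,10,50,90]),m.sum())
E
```

```text
[0.5916 0.2442 0.0628] 0.053262198081237444 [ 0.2325  0.1414 -2.6696]
turn [-0.1256 -0.0005 -0.0037] deg 7.198717526995318
turn [ 3.016  -0.0056  0.0008] deg 172.80453020172627
pos [0.5916 0.2442 0.0628] d_world [-0.0365 -0.34    0.1582] shift cm [-15.7856   3.6907 -34.0146]
tin top tool x [-0.0546 -0.0521 -0.035  -0.005 ] 3482
```

arm_command(plan=[[-4, 0, 0, 0, 0, 0, 4.5], [-4, 0, 0, 0, 0, 0, 4.5], [-4, 0, 0, 0, 0, 0, 4.5], [-4, 0, 0, 0, 0, 0, 4.5], [0, 0.6, -5.6, 0, 0, 0, 4.5], [0, 0.6, -5.6, 0, 0, 0, 4.5], [0, 0.6, -5.6, 0, 0, 0, 4.5], [0, 0.6, -5.6, 0, 0, 0, 4.5], [0, 0.6, -5.6, 0, 0, 0, 4.5], [0, 0.6, -5.6, 0, 0, 0, 4.5], [0, 0, 0, -0.126, 0, 0, 4.5], [0, 0, 0, 0, 0, 0, 4.5]])

```text
time: 30.52
position: [0.5436, -0.1021, 0.2039]
tool_rot: [-0.519, 0.477, 0.543, 0.456]
ft_force: [-0.3, -0.1, -2.4]
grip_width: 0.0539
```

```bash
python3 - <<'E'
from h import *
print(robot.get_obs()["grip_width"],robot.get_obs()["ft_force"]); plan([*w(-.141,.05),.037],YAW+np.pi/2)
E
```

```text
0.053882390787356356 [-0.3471 -0.089  -2.3593]
turn [ 0.0039  0.0045 -0.0447] deg 2.5835692561021557
turn [-3.1369  0.0701  0.007 ] deg 179.7780971862113
pos [ 0.5436 -0.1021  0.2039] d_world [ 0.0115  0.0063 -0.1669] shift cm [16.6212 -1.9634  0.4021]
```

arm_command(plan=[[0, -1.9, 0.4, 0, 0.004, -0.044, 4.5], [0, 0, 0, 0, 0, 0, 4.5], [3, 0, 0, 0, 0, 0, 4.5], [3, 0.2, 0, 0, 0, 0, 4.5], [3, 0.2, 0, 0, 0, 0, 4.5], [0, 0, 0, 0, 0, 0, 4.5]])

```text
time: 31.28
position: [0.5541, -0.0922, 0.1072]
tool_rot: [-0.527, 0.469, 0.534, 0.465]
ft_force: [-0.5, -0.5, -3.0]
grip_width: 0.0529
```

```bash
python3 - <<'E'
from h import *
print(robot.get_obs()["grip_width"],robot.get_obs()["ft_force"]); plan([*w(-.141,.05),.037],YAW+np.pi/2)
E
```

```text
0.05285195233054754 [-0.4613 -0.5113 -2.9735]
turn [ 0.0019  0.0032 -0.0104] deg 0.6337356067116556
turn [-3.1396  0.0163  0.005 ] deg 179.89051216738739
pos [ 0.5541 -0.0922  0.1072] d_world [ 0.001  -0.0036 -0.0702] shift cm [ 7.0188 -0.1257 -0.3889]
```

arm_command(plan=[[2.5, -0.1, -0.4, 0, 0.003, -0.01, 4.5], [2.5, 0.2, 0, 0, 0, 0, 4.5], [0, 0, 0, 0, 0, 0, 4.5]])

```text
time: 31.65
position: [0.5563, -0.0965, 0.0595]
tool_rot: [0.533, -0.467, -0.529, -0.467]
ft_force: [0.6, 0.2, -1.6]
grip_width: 0.0536
```

```bash
python3 - <<'E'
from h import *
print(robot.get_obs()["grip_width"],robot.get_obs()["ft_force"]); plan([*w(-.141,.05),.037],YAW+np.pi/2)
E
```

```text
0.053613954667455645 [ 0.5956  0.219  -1.6447]
turn [ 0.0028 -0.003   0.0039] deg 0.32604915660984557
turn [-3.1388 -0.0062 -0.0047] deg 179.84136952102583
pos [ 0.5563 -0.0965  0.0595] d_world [-0.0012  0.0007 -0.0225] shift cm [2.2462 0.1207 0.0942]
```

arm_command(plan=[[1.2, 0.1, 0.1, 0, 0, 0.004, 4.5], [0.7, 0, 0, 0, 0, 0, 4.5], [0.3, 0, 0, 0, 0, 0, 4.5], [0, 0, 0, 0, 0, 0, 4.5]])

```text
time: 32.15
position: [0.5584, -0.0964, 0.0397]
tool_rot: [0.534, -0.467, -0.528, -0.467]
ft_force: [-0.4, 0.1, -1.4]
grip_width: 0.0532
```

arm_command(plan=[[0.3, 0, 0, 0, 0, 0.008, 4.5], [0.2, 0, 0, 0, 0, 0, 4.5], [0, 0, 0, 0, 0, 0, 4.5]])

```text
time: 32.52
position: [0.5591, -0.0967, 0.0355]
tool_rot: [0.533, -0.469, -0.529, -0.465]
ft_force: [-0.8, 1.1, -1.3]
grip_width: 0.0535
```

arm_command(plan=[[0.3, 0, 0, 0, 0, 0, 4.5], [0, 0, 0, 0, 0, 0, 4.5]])

```text
time: 32.78
position: [0.5613, -0.0968, 0.036]
tool_rot: [0.534, -0.468, -0.528, -0.466]
ft_force: [0.6, 0.1, -2.9]
grip_width: 0.0532
```

```bash
python3 - <<'E'
from h import *
o=robot.get_obs();print(o["position"],o["grip_width"],o["ft_force"])
p,d,P,_=shot("wrist"); c=cup(P.reshape(-1,3)).reshape(480,640,2); tc=cup(tool()[0])[0]
m=(np.hypot(c[...,0]-tc[0]+.012,c[...,1]-tc[1])<.022)&(P[...,2]<.2)
h,e=np.histogram(P[m][:,2],bins=np.arange(.02,.2,.004)); print([(round(b,3),n) for n,b in zip(h,e) if n>20])
E
```

```text
[ 0.5613 -0.0968  0.036 ] 0.05317249725665524 [ 0.5607  0.0866 -2.8991]
[(np.float64(0.028), np.int64(419)), (np.float64(0.032), np.int64(501)), (np.float64(0.036), np.int64(176)), (np.float64(0.04), np.int64(137)), (np.float64(0.044), np.int64(78)), (np.float64(0.048), np.int64(173)), (np.float64(0.052), np.int64(183)), (np.float64(0.056), np.int64(201)), (np.float64(0.06), np.int64(199)), (np.float64(0.064), np.int64(230)), (np.float64(0.068), np.int64(238)), (np.float64(0.072), np.int64(254)), (np.float64(0.076), np.int64(261)), (np.float64(0.08), np.int64(282)), (np.float64(0.084), np.int64(475)), (np.float64(0.088), np.int64(345)), (np.float64(0.092), np.int64(350)), (np.float64(0.096), np.int64(147)), (np.float64(0.1), np.int64(6525)), (np.float64(0.104), np.int64(179)), (np.float64(0.156), np.int64(77)), (np.float64(0.16), np.int64(2373)), (np.float64(0.164), np.int64(45)), (np.float64(0.168), np.int64(578)), (np.float64(0.172), np.int64(2548)), (np.float64(0.176), np.int64(1537)), (np.float64(0.18), np.int64(3237)), (np.float64(0.184), np.int64(3927)), (np.float64(0.188), np.int64(127))]
```

arm_command(plan=[[0, 0, 0, 0, 0, 0, 6.8], [0, 0, 0, 0, 0, 0, 6.8], [0, 0, 0, 0, 0, 0, 6.8], [-2, 0, 0, 0, 0, 0, 6.8], [-4, 0, 0, 0, 0, 0, 6.8], [-4, 0, 0, 0, 0, 0, 6.8], [-4, 0, 0, 0, 0, 0, 6.8], [-4, 0, 0, 0, 0, 0, 6.8], [0, 0, 0, 0, 0, 0, 7.5]])

```text
time: 33.95
position: [0.5601, -0.0958, 0.2191]
tool_rot: [0.533, -0.469, -0.529, -0.466]
ft_force: [1.1, 0.3, -0.3]
grip_width: 0.0718
```

```bash
python3 - <<'E'
from h import *
wtin(.102,near=[.559,-.097]); print(cup([[.559,-.097]])); tipplan([.5003,.2373,.25],np.pi/2)
E
```

```text
tin 3202 [323.1452 224.817 ] [ 0.5597 -0.0968] r 0.027253970503807068 z 0.10215148993585102
[[-0.1373  0.0483]]
turn [ 0.127  -0.0054 -0.0035] deg 7.285273252476018
turn [-3.0146  0.0053 -0.0081] deg 172.72403466539538
pos [ 0.5585 -0.0952  0.2171] d_world [-0.0582  0.3325 -0.0061] shift cm [ 0.4423  1.5638 33.7222]
```

arm_command(plan=[[0, 0.6, 5.6, 0.126, 0, 0, 7.5], [0, 0.7, 5.6, 0, 0, 0, 7.5], [0, 0.7, 5.6, 0, 0, 0, 7.5], [0, 0.7, 5.6, 0, 0, 0, 7.5], [0, 0.7, 5.6, 0, 0, 0, 7.5], [0, 0.7, 5.6, 0, 0, 0, 7.5], [0, 0, 0, 0, 0, 0, 7.5]])

```text
time: 34.88
position: [0.504, 0.2474, 0.203]
tool_rot: [-0.494, 0.51, 0.502, 0.494]
ft_force: [0.2, -1.3, 1.0]
grip_width: 0.0748
```

```bash
python3 - <<'E'
from h import *
tins(); tipplan([.5003,.2373,.12],np.pi/2)
E
```

```text
z 0.071 156 [0.497  0.2384 0.0706]
z 0.106 317 [0.3922 0.2387 0.1058]
turn [-0.0099 -0.0085 -0.0247] deg 1.60117808468201
turn [ 3.1314 -0.0387  0.0132] deg 179.43210844318858
pos [0.5042 0.2455 0.2029] d_world [-0.0039 -0.0082 -0.1219] shift cm [12.1982  0.0792 -0.7205]
```

arm_command(plan=[[0, 0, -0.7, -0.01, -0.008, -0.025, 7.5], [0, 0, 0, 0, 0, 0, 7.5], [3, 0.1, 0, 0, 0, 0, 7.5], [3, 0.1, 0, 0, 0, 0, 7.5], [0, 0, 0, 0, 0, 0, 7.5]])

```text
time: 35.55
position: [0.5022, 0.2324, 0.1386]
tool_rot: [-0.498, 0.504, 0.498, 0.5]
ft_force: [0.4, -0.4, -1.1]
grip_width: 0.0751
```

```bash
python3 - <<'E'
from h import *
wtin(near=[.5,.237]); tipplan([.5003,.237,.043],np.pi/2)
E
```

```text
tin 4316 [330.013  238.0306] [0.4992 0.2365] r 0.027329690754413605 z 0.0701554720175262
turn [-0.0071 -0.0028 -0.0014] deg 0.4427667820458523
turn [ 3.1345 -0.0022  0.0044] deg 179.59457968426196
pos [0.5036 0.2328 0.1399] d_world [-0.0033  0.0042 -0.1359] shift cm [13.5919  0.3184  0.4551]
```

arm_command(plan=[[0, 0.4, 0.4, -0.007, 0, 0, 7.5], [3, 0.2, 0, 0, 0, 0, 7.5], [3, 0.2, 0, 0, 0, 0, 7.5], [3, 0.2, 0, 0, 0, 0, 7.5], [0, 0, 0, 0, 0, 0, 7.5]])

```text
time: 36.22
position: [0.5002, 0.2386, 0.055]
tool_rot: [-0.503, 0.497, 0.497, 0.504]
ft_force: [-1.0, -0.0, 0.1]
grip_width: 0.0749
```

```bash
python3 - <<'E'
from h import *
tipplan([.4992,.2368,.043],np.pi/2); print(robot.get_obs()["ft_force"])
E
```

```text
turn [-0.0004  0.0011  0.0132] deg 0.7591725158204538
turn [ 3.1411  0.0207 -0.0018] deg 179.97856212940866
pos [0.5002 0.2386 0.055 ] d_world [-0.001  -0.0018 -0.051 ] shift cm [ 5.0962  0.1682 -0.1864]
[-0.9826 -0.0368  0.0824]
```

arm_command(plan=[[2.6, 0.2, -0.1, 0, 0, 0.013, 7.5], [2.6, 0.1, 0, 0, 0, 0, 7.5], [0.2, 0, 0, 0, 0, 0, 7.5], [0, 0, 0, 0, 0, 0, 7.5]])

```text
time: 36.72
position: [0.5052, 0.2402, 0.0077]
tool_rot: [-0.503, 0.495, 0.498, 0.505]
ft_force: [0.2, -0.0, -0.3]
grip_width: 0.0752
```

```bash
python3 - <<'E'
from h import *
tipplan([.4992,.2368,.043],np.pi/2); print(robot.get_obs()["ft_force"])
E
```

```text
turn [0.0006 0.005  0.0151] deg 0.9097788382072322
turn [-3.1408 -0.0237  0.0078] deg 179.96296355582385
pos [0.5052 0.2402 0.0077] d_world [-0.006  -0.0034 -0.0037] shift cm [ 0.3634  0.6009 -0.3391]
[ 0.2363 -0.0227 -0.2575]
```

arm_command(plan=[[0.4, 0.6, -0.3, 0, 0.005, 0.015, 7.5], [0, 0, 0, 0, 0, 0, 4.5], [0, 0, 0, 0, 0, 0, 4.5], [0, 0, 0, 0, 0, 0, 4.5], [0, 0, 0, 0, 0, 0, 4.5], [0, 0, 0, 0, 0, 0, 4.5], [0, 0, 0, 0, 0, 0, 4.5]])

```text
time: 37.6
position: [0.501, 0.2374, 0.0067]
tool_rot: [0.501, -0.499, -0.499, -0.501]
ft_force: [0.8, -0.7, 0.0]
grip_width: 0.0535
```

arm_command(plan=[[-2, 0, 0, 0, 0, 0, 4.5], [-3, 0, 0, 0, 0, 0, 4.5], [-4, 0, 0, 0, 0, 0, 4.5], [0, 0, 0, 0, 0, 0, 4.5]])

```text
time: 38.1
position: [0.4984, 0.2369, 0.0963]
tool_rot: [-0.5, 0.5, 0.501, 0.499]
ft_force: [0.9, -0.7, -3.4]
grip_width: 0.0532
```

```bash
python3 - <<'E'
from h import *
o=robot.get_obs();print(o["position"],o["grip_width"],o["ft_force"])
plan([*w(-.141,-.052),.225],YAW+np.pi/2)
p,d,P,_=shot("wrist"); tp,Rt=tool(); q=(P-tp)@Rt
m=(np.hypot(q[...,1],q[...,2])<.022)&(q[...,0]>-.09); h,e=np.histogram(q[m][:,0],bins=np.arange(-.09,.08,.004)); print([(round(b,3),n) for n,b in zip(h,e) if n>300])
E
```

```text
[0.4984 0.2369 0.0963] 0.053151143003092705 [ 0.8868 -0.6642 -3.4069]
turn [-0.1242 -0.0005 -0.002 ] deg 7.118424183107048
turn [ 3.0174 -0.0031  0.0008] deg 172.88259915702838
pos [0.4984 0.2369 0.0963] d_world [ 0.0694 -0.4339  0.1287] shift cm [-12.8504  -6.8807 -43.4049]
[(np.float64(-0.07), np.int64(1061)), (np.float64(-0.066), np.int64(4317))]
```

arm_command(plan=[[-4.5, 0, 0, 0, 0, 0, 4.5], [-4.5, 0, 0, 0, 0, 0, 4.5], [-4.5, 0, 0, 0, 0, 0, 4.5], [0, -0.86, -5.4, 0, 0, 0, 4.5], [0, -0.86, -5.4, 0, 0, 0, 4.5], [0, -0.86, -5.4, 0, 0, 0, 4.5], [0, -0.86, -5.4, 0, 0, 0, 4.5], [0, -0.86, -5.4, 0, 0, 0, 4.5], [0, -0.86, -5.4, 0, 0, 0, 4.5], [0, -0.86, -5.4, 0, 0, 0, 4.5], [0, -0.86, -5.4, -0.124, 0, 0, 4.5], [0, 0, 0, 0, 0, 0, 4.5]])

```text
time: 39.65
position: [0.5559, -0.2064, 0.2059]
tool_rot: [-0.517, 0.477, 0.546, 0.455]
ft_force: [-0.5, 0.9, -2.6]
grip_width: 0.0534
```

```bash
python3 - <<'E'
from h import *
print(robot.get_obs()["grip_width"],robot.get_obs()["ft_force"]); plan([*w(-.141,-.052),.037],YAW+np.pi/2)
E
```

```text
0.053419165700239135 [-0.5004  0.8572 -2.5665]
turn [ 0.0069  0.0107 -0.0507] deg 2.993846111846622
turn [-3.1337  0.0794  0.0168] deg 179.60715329344478
pos [ 0.5559 -0.2064  0.2059] d_world [ 0.0119  0.0094 -0.1689] shift cm [16.8128 -2.1596  0.5903]
```

arm_command(plan=[[0, -2.1, 0.5, 0.007, 0.01, -0.05, 4.5], [0, 0, 0, 0, 0, 0, 4.5], [3, 0.2, 0, 0, 0, 0, 4.5], [3, 0.2, 0, 0, 0, 0, 4.5], [3, 0.2, 0, 0, 0, 0, 4.5], [0, 0, 0, 0, 0, 0, 4.5]])

```text
time: 40.4
position: [0.5611, -0.1919, 0.1048]
tool_rot: [-0.522, 0.469, 0.539, 0.466]
ft_force: [-0.5, 0.2, -3.0]
grip_width: 0.0536
```

```bash
python3 - <<'E'
from h import *
print(robot.get_obs()["grip_width"],robot.get_obs()["ft_force"]); plan([*w(-.141,-.052),.037],YAW+np.pi/2)
E
```

```text
0.053630110703347396 [-0.5116  0.1657 -2.9564]
turn [ 0.001   0.0138 -0.0192] deg 1.3559409402753844
turn [-3.1404  0.0301  0.0217] deg 179.94316930592385
pos [ 0.5611 -0.1919  0.1048] d_world [ 0.0067 -0.0051 -0.0678] shift cm [ 6.7556 -0.7269 -0.6786]
```

arm_command(plan=[[2.2, -0.6, -0.6, 0, 0.013, -0.019, 4.5], [2.2, 0.1, 0, 0, 0, 0, 4.5], [0.8, 0.1, 0, 0, 0, 0, 4.5], [0, 0, 0, 0, 0, 0, 4.5]])

```text
time: 40.9
position: [0.5678, -0.197, 0.0553]
tool_rot: [0.532, -0.467, -0.53, -0.467]
ft_force: [-0.6, -0.3, -1.7]
grip_width: 0.0533
```

```bash
python3 - <<'E'
from h import *
print(robot.get_obs()["grip_width"],robot.get_obs()["ft_force"]); plan([*w(-.141,-.052),.037],YAW+np.pi/2)
E
```

```text
0.05328834954866616 [-0.5504 -0.3302 -1.6731]
turn [ 0.0036 -0.0025  0.003 ] deg 0.30598955848457193
turn [-3.1379 -0.0047 -0.0039] deg 179.79113303356957
pos [ 0.5678 -0.197   0.0553] d_world [-0.     -0.     -0.0183] shift cm [1.8273 0.0067 0.0025]
```

arm_command(plan=[[1, 0.1, 0, 0, 0, 0.003, 4.5], [0.6, 0, 0, 0, 0, 0, 4.5], [0.3, 0, 0, 0, 0, 0, 4.5], [0.3, 0, 0, 0, 0, 0, 4.5], [0, 0, 0, 0, 0, 0, 4.5]])

```text
time: 41.52
position: [0.5708, -0.1982, 0.0396]
tool_rot: [0.535, -0.466, -0.527, -0.468]
ft_force: [-0.2, 0.2, -2.5]
grip_width: 0.0535
```

```bash
python3 - <<'E'
from h import *
print(robot.get_obs()["grip_width"],robot.get_obs()["ft_force"]); plan([*w(-.141,-.052),.037],YAW+np.pi/2)
p,d,P,_=shot("wrist"); tp,Rt=tool(); q=(P-tp)@Rt
m=(np.hypot(q[...,1],q[...,2])<.022)&(q[...,0]>-.09); print(np.median(P[m][:,2]))
E
```

```text
0.05348145317814211 [-0.1732  0.1928 -2.5418]
turn [ 0.0031 -0.0066  0.0079] deg 0.6169037257716253
turn [-3.1384 -0.0124 -0.0103] deg 179.82002120539752
pos [ 0.5708 -0.1982  0.0396] d_world [-0.003   0.0012 -0.0026] shift cm [0.2539 0.2886 0.163 ]
0.10331449172763196
```

arm_command(plan=[[0.25, 0.1, 0, 0, -0.006, 0.008, 4.5], [0, 0, 0, 0, 0, 0, 4.5], [0, 0, 0, 0, 0, 0, 6.8], [0, 0, 0, 0, 0, 0, 6.8], [0, 0, 0, 0, 0, 0, 6.8], [-2, 0, 0, 0, 0, 0, 6.8], [-4, 0, 0, 0, 0, 0, 6.8], [-4, 0, 0, 0, 0, 0, 6.8], [-4, 0, 0, 0, 0, 0, 6.8], [-4, 0, 0, 0, 0, 0, 6], [0, 0, 0, 0, 0, 0, 6]])

```text
time: 42.95
position: [0.5703, -0.1992, 0.2217]
tool_rot: [-0.53, 0.468, 0.531, 0.467]
ft_force: [0.3, 0.0, 0.5]
grip_width: 0.0609
```

```bash
python3 - <<'E'
from h import *
wtin(.102,near=[.57,-.197]); wtin(.102,near=[.56,-.097]); tipplan([*w(-.2168,-.0014),.083],YAW+np.pi/2)
p,d,P,_=shot("wrist","w6"); z=P[...,2]; c=cup(P.reshape(-1,3)).reshape(480,640,2)
for b,a,cc in blobs((z>.119)&(z<.129)&(abs(c[...,1])<.02)&(c[...,0]<-.18),20): print(a,cc,P[b].mean(0),c[b].mean(0))
E
```

```text
tin 3160 [324.0642 223.2051] [ 0.5689 -0.1987] r 0.027263615280389786 z 0.10213123590082815
tin 3119 [443.269  232.0882] [ 0.5612 -0.0968] r 0.02744031511247158 z 0.10216639344679707
turn [ 0.0024  0.0051 -0.008 ] deg 0.5598872983604837
turn [-3.1392  0.0125  0.008 ] deg 179.86337737282082
pos [ 0.5677 -0.1978  0.2179] d_world [-0.0815  0.0415 -0.1739] shift cm [17.4805  7.413   5.0657]
304 [392.7829 141.1184] [ 0.4911 -0.1561  0.124 ] [-0.212  -0.0019]
```

View pics/w6.png

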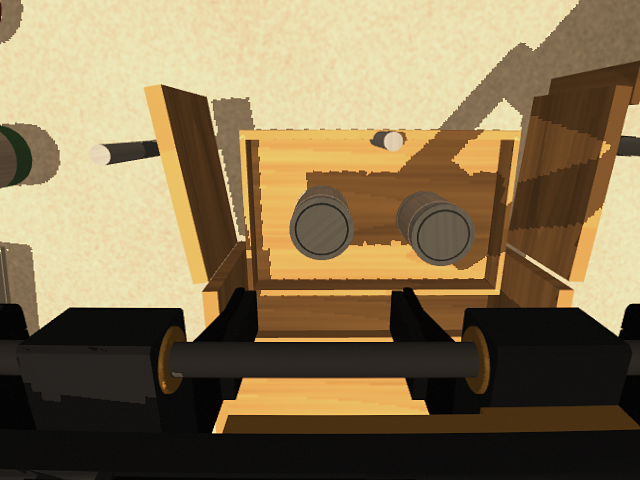

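The picture shows both tins upright on the tray at (322,230) and (441,235), the tray pull at (393,141) and both leaves wide. Next I'll grip the tray pull.

arm_command(plan=[[0, 3.8, 2.5, 0, 0, 0, 5], [0, 3.5, 2.5, 0, 0.005, -0.008, 5], [0, 0, 0, 0, 0, 0, 5], [3.5, 0.1, 0, 0, 0, 0, 5], [3.5, 0.1, 0, 0, 0, 0, 5], [0, 0, 0, 0, 0, 0, 5]])

```text
time: 43.85
position: [0.4803, -0.1545, 0.1379]
tool_rot: [-0.525, 0.468, 0.536, 0.466]
ft_force: [-0.3, 0.4, 0.6]
grip_width: 0.0502
```

```bash
python3 - <<'E'
from h import *
tipplan([.4905,-.1562,.083],YAW+np.pi/2)
E
```

```text
turn [ 0.0016  0.01   -0.013 ] deg 0.941956860021655
turn [-3.1399  0.0204  0.0156] deg 179.90716268780875
pos [ 0.4803 -0.1545  0.1379] d_world [ 0.0102 -0.0017 -0.0939] shift cm [ 9.3716 -1.1075 -0.3898]
```

arm_command(plan=[[0, -0.9, -0.3, 0, 0.01, -0.013, 5], [3, 0.1, 0, 0, 0, 0, 5], [3, 0.1, 0, 0, 0, 0, 5], [2.8, 0.1, 0, 0, 0, 0, 5], [0, 0, 0, 0, 0, 0, 5]])

```text
time: 44.48
position: [0.4978, -0.1621, 0.0529]
tool_rot: [0.537, -0.466, -0.524, -0.469]
ft_force: [0.3, 0.5, 0.1]
grip_width: 0.0502
```

```bash
python3 - <<'E'
from h import *
tipplan([.4905,-.1562,.083],YAW+np.pi/2); print(robot.get_obs()["ft_force"])
E
```

```text
turn [ 0.0019 -0.0117  0.0157] deg 1.125122450385811
turn [-3.1396 -0.0246 -0.0183] deg 179.89383967517276
pos [ 0.4978 -0.1621  0.0529] d_world [-0.0073  0.0059 -0.0089] shift cm [0.8681 0.6641 0.6906]
[0.2502 0.4827 0.1327]
```

arm_command(plan=[[0.6, 0.7, 0.6, 0, -0.011, 0.015, 5], [0, 0, 0, 0, 0, 0, 0.8], [0, 0, 0, 0, 0, 0, 0.8], [0, 0, 0, 0, 0, 0, 0.8], [0, 0, 0, 0, 0, 0, 0.8], [0, 0, 0, 0, 0, 0, 0.8], [0, 0, 0, 0, 0, 0, 0.8]])

```text
time: 45.35
position: [0.4925, -0.1558, 0.0507]
tool_rot: [0.532, -0.466, -0.529, -0.469]
ft_force: [0.6, -2.6, -2.0]
grip_width: 0.013
```

```bash
python3 - <<'E'
from h import *
tipplan([*w(-.0917,-.0014),.083],YAW+np.pi/2); print(robot.get_obs()["grip_width"],robot.get_obs()["ft_force"],cup(tool()[0]))
E
```

```text
turn [ 0.0003 -0.0007  0.0058] deg 0.3336485887711196
turn [-3.1413 -0.0091 -0.0011] deg 179.98224701318975
pos [ 0.4925 -0.1558  0.0507] d_world [ 0.1179  0.0151 -0.0067] shift cm [  0.7358 -11.8804   0.0296]
0.013017340993683818 [ 0.5733 -2.6296 -2.0316] [[-0.2105 -0.0017]]
```

arm_command(plan=[[0, -0.6, 0, 0, 0, 0, 0.8], [0, -1.1, 0, 0, 0, 0, 0.8], [0, -1.2, 0, 0, 0, 0, 0.8], [0, -1.2, 0, 0, 0, 0, 0.8], [0, -1.2, 0, 0, 0, 0, 0.8], [0, -1.2, 0, 0, 0, 0, 0.8], [0, -1.2, 0, 0, 0, 0, 0.8], [0, -1.2, 0, 0, 0, 0, 0.8], [0, -1.1, 0, 0, 0, 0, 0.8], [0, -0.7, 0, 0, 0, 0, 0.8], [0, 0, 0, 0, 0, 0, 0.8]])

```text
time: 46.72
position: [0.606, -0.1411, 0.0507]
tool_rot: [0.531, -0.466, -0.529, -0.469]
ft_force: [-0.1, -0.3, 0.4]
grip_width: 0.0129
```

```bash
python3 - <<'E'
from h import *
tipplan([*w(-.0917,-.0014),.083],YAW+np.pi/2); print(robot.get_obs()["grip_width"],robot.get_obs()["ft_force"],cup(tool()[0]))
E
```

```text
turn [0.0008 0.0001 0.0042] deg 0.24565831288719167
turn [-3.1407 -0.0066  0.0001] deg 179.9516668912558
pos [ 0.606  -0.1411  0.0507] d_world [ 0.0044  0.0005 -0.0067] shift cm [ 0.6702 -0.4427 -0.0065]
0.012876661174043616 [-0.1297 -0.3475  0.4043] [[-0.0962 -0.0013]]
```

arm_command(plan=[[0, -0.5, 0, 0, 0, 0, 0.8], [0, -0.4, 0, 0, 0, 0, 0.8], [0, -0.4, 0, 0, 0, 0, 0.8]])

```text
time: 47.1
position: [0.6129, -0.1401, 0.0506]
tool_rot: [-0.528, 0.469, 0.533, 0.465]
ft_force: [-12.8, -4.5, 9.0]
grip_width: 0.013
```

The push reached the end stop at 13 N. I'll release, rise and check.

arm_command(plan=[[0, -0.2, 0, 0, 0, 0, 0.8], [0, 0, 0, 0, 0, 0, 3], [0, 0, 0, 0, 0, 0, 3], [0, 0, 0, 0, 0, 0, 3], [-3, 0, 0, 0, 0, 0, 4.5], [-4, 0, 0, 0, 0, 0, 4.5], [-4, 0, 0, 0, 0, 0, 4.5], [-4, 0, 0, 0, 0, 0, 4.5], [-1, 0, 0, 0, 0, 0, 4.5], [0, 0, 0, 0, 0, 0, 4.5]])

```text
time: 48.35
position: [0.6178, -0.1399, 0.2137]
tool_rot: [-0.529, 0.469, 0.533, 0.465]
ft_force: [-1.0, -0.1, -0.7]
grip_width: 0.0448
```

```bash
python3 - <<'E'
from h import *
p,d,P,_=shot("wrist","w7"); z=P[...,2]; c=cup(P.reshape(-1,3)).reshape(480,640,2)
for b,a,cc in blobs((z>.119)&(z<.1265)&(abs(c[...,1])<.02)&(abs(c[...,0]+.09)<.03),20): print("traypull",a,cc,c[b].mean(0))
for b,a,cc in blobs((z>.145)&(z<.165)&(c[...,1]<-.13)&(c[...,1]>-.25)&(c[...,0]<-.12),20): print("rpull",a,cc,P[b].mean(0),c[b].mean(0))
# expected right rod at 1.75
th=1.75; r=np.array([-.034,-.105]); x=np.array([r[0]*np.cos(th)+r[1]*np.sin(th),-r[0]*np.sin(th)+r[1]*np.cos(th)]); e=w(-.112+x[0],-.145-x[1]); print("exp",-.112+x[0],-.145-x[1],e)
tipplan([*e,.2],YAW-np.pi/2+1.75); print(robot.get_obs()["q"])
E
```

```text
traypull 279 [323.7348 226.9104] [-0.0915 -0.0014]
rpull 550 [11.7018 64.4582] [ 0.5238 -0.3498  0.1527] [-0.2037 -0.1981]
exp -0.20925815852968066 -0.19717135803691052 [ 0.5182 -0.3495]
turn [ 1.3944 -0.0045 -0.0088] deg 79.89670294311904
turn [-1.7471  0.0092 -0.0047] deg 100.10568404454678
pos [ 0.6176 -0.1398  0.2132] d_world [-0.0994 -0.2097 -0.0522] shift cm [  5.2864  12.4857 -19.5411]
[-0.3974  0.5128  1.3687 -0.0028  1.2688 -2.0952]
```

The tray pull is back at −0.0915, so the tray is home. Next I'll go to the right pull.

arm_command(plan=[[0, 3, -4.9, 0, 0, 0, 5], [0, 3, -4.9, 0, 0, 0, 5], [0, 3, -4.9, 0, 0, 0, 5], [0, 3, -4.9, 0, 0, 0, 5], [0, 0, 0, 0.174, 0, 0, 5], [0, 0, 0, 0.174, 0, 0, 5], [0, 0, 0, 0.174, 0, 0, 5], [0, 0, 0, 0.174, 0, 0, 5], [0, 0, 0, 0.174, 0, 0, 5], [0, 0, 0, 0.174, 0, 0, 5], [0, 0, 0, 0.174, 0, 0, 5], [0, 0, 0, 0.174, 0, 0, 5]])

```text
time: 49.9
position: [0.5094, -0.3467, 0.1835]
tool_rot: [-0.077, 0.715, 0.106, 0.687]
ft_force: [-0.2, 0.5, -1.0]
grip_width: 0.0502
```

```bash
python3 - <<'E'
from h import *
tipplan([.522,-.350,.114],YAW-np.pi/2+1.75)
p,d,P,_=shot("wrist"); z=P[...,2]
for b,a,cc in blobs((z>.149)&(z<.160)&(P[...,1]<-.3)&(P[...,0]<.6),20): print("rpull",a,cc,P[b].mean(0))
E
```

```text
turn [-0.0441 -0.0331 -0.0458] deg 4.105809699643982
turn [ 3.0963 -0.0709  0.0513] deg 177.47403218609125
pos [ 0.5094 -0.3467  0.1835] d_world [ 0.0126 -0.0033 -0.1085] shift cm [10.7666 -1.1296  1.5049]
rpull 431 [345.6914 275.9374] [ 0.5232 -0.3522  0.1544]
```

arm_command(plan=[[0, -0.7, 1.4, -0.044, -0.033, -0.045, 5], [0, 0, 0, 0, 0, 0, 5], [3, 0.1, 0, 0, 0, 0, 5], [0, 0, 0, 0, 0, 0, 5]])

```text
time: 50.45
position: [0.5214, -0.3467, 0.1464]
tool_rot: [-0.105, 0.701, 0.111, 0.696]
ft_force: [-0.1, -0.3, 0.5]
grip_width: 0.0498
```

```bash
python3 - <<'E'
from h import *
tipplan([.5230,-.352,.116],YAW-np.pi/2+1.75)
E
```

```text
turn [ 0.0027 -0.0059 -0.0102] deg 0.694115140390643
turn [-3.1388  0.016  -0.0093] deg 179.8435826288426
pos [ 0.5214 -0.3467  0.1464] d_world [ 0.0016 -0.0053 -0.0694] shift cm [ 6.9295 -0.6303  0.0357]
```

arm_command(plan=[[0, -0.5, 0, 0, -0.006, -0.01, 5], [2.5, 0.1, -0.1, 0, 0, 0, 5], [2.5, 0.1, -0.1, 0, 0, 0, 5], [1.8, 0, 0, 0, 0, 0, 5], [0, 0, 0, 0, 0, 0, 5]])

```text
time: 51.08
position: [0.5236, -0.3552, 0.0814]
tool_rot: [-0.111, 0.697, 0.105, 0.701]
ft_force: [0.1, -0.0, -0.2]
grip_width: 0.0496
```

```bash
python3 - <<'E'
from h import *
tipplan([.5230,-.352,.116],YAW-np.pi/2+1.75); print(robot.get_obs()["ft_force"])
E
```

```text
turn [0.0035 0.0048 0.0097] deg 0.6507406315961138
turn [-3.138  -0.0152  0.0075] deg 179.7995548500741
pos [ 0.5236 -0.3552  0.0814] d_world [-0.0006  0.0032 -0.0044] shift cm [0.4395 0.3237 0.0413]
[ 0.1378 -0.0119 -0.2202]
```

arm_command(plan=[[0.1, 0.3, 0, 0, 0, 0.01, 0.8], [0, 0, 0, 0, 0, 0, 0.8], [0, 0, 0, 0, 0, 0, 0.8], [0, 0, 0, 0, 0, 0, 0.8], [0, 0, 0, 0, 0, 0, 0.8], [0, 0, 0, 0, 0, 0, 0.8], [0, 1.6, -0.4, 0.15, 0, 0, 0.8], [0, 1.6, -0.4, 0.15, 0, 0, 0.8], [0, 1.6, -0.4, 0.15, 0, 0, 0.8], [0, 1.6, -0.4, 0.15, 0, 0, 0.8], [0, 0, 0, 0, 0, 0, 0.8]])

```text
time: 52.45
position: [0.5026, -0.2911, 0.0836]
tool_rot: [0.107, 0.696, -0.108, 0.701]
ft_force: [2.6, 1.0, -1.5]
grip_width: 0.0131
```

```bash
python3 - <<'E'
from h import *
leaf(-1)
E
```

```text
theta 1.1839791121237715 radius err mm -4.698621586237864 jaw cup -0.4309297044248776 z 0.08359848044454463 F [ 2.5619  0.9721 -1.4719] M [ 0.239  -0.1987  0.1421] w 0.013067387312726414
```

arm_command(plan=[[0, 1.6, -0.4, 0.15, 0, 0, 0.8], [0, 1.6, -0.4, 0.15, 0, 0, 0.8], [0, 1.6, -0.4, 0.15, 0, 0, 0.8], [0, 1.6, -0.4, 0.15, 0, 0, 0.8], [0, 1.6, -0.4, 0.15, 0, 0, 0.8], [0, 1.6, -0.4, 0.15, 0, 0, 0.8], [0, 1.6, -0.4, 0.15, 0, 0, 0.8], [0, 0, 0, 0, 0, 0, 0.8]])

```text
time: 53.45
position: [0.5522, -0.1921, 0.0836]
tool_rot: [0.443, 0.553, -0.446, 0.547]
ft_force: [1.9, 2.9, -0.8]
grip_width: 0.0132
```

```bash
python3 - <<'E'
from h import *
leaf(-1); tipplan([.562,-.187,.114],YAW-np.pi/2)
E
```

```text
theta 0.10117379892383926 radius err mm -1.3996306358978472 jaw cup -1.4847149446269083 z 0.08359314884034558 F [ 1.9208  2.9016 -0.8314] M [ 0.3064 -0.1889  0.3035] w 0.01315228379037616
turn [ 0.0861 -0.0045  0.0085] deg 4.963998325992578
turn [-3.0555 -0.013  -0.0069] deg 175.06679568938418
pos [ 0.5522 -0.1921  0.0836] d_world [ 0.0098  0.0051 -0.0086] shift cm [ 0.8519  1.0738 -0.2921]
```

arm_command(plan=[[0, 1.1, -0.25, 0.085, 0, 0, 0.8], [0, 0.3, 0, 0, 0, 0, 0.8], [0, 0.2, 0, 0, 0, 0, 0.8]])

```text
time: 53.82
position: [0.5599, -0.187, 0.0837]
tool_rot: [0.461, 0.541, -0.47, 0.524]
ft_force: [-3.3, 2.0, 3.1]
grip_width: 0.0132
```

arm_command(plan=[[0, 0.4, 0, 0, 0, 0, 0.8], [0, 0.3, 0, 0, 0, 0, 0.8], [0, 0.3, 0, 0, 0, 0, 0.8]])

```text
time: 54.2
position: [0.5589, -0.1869, 0.0836]
tool_rot: [0.454, 0.549, -0.472, 0.52]
ft_force: [-6.8, 1.7, 5.1]
grip_width: 0.0129
```

arm_command(plan=[[0, 0, 0, 0, 0, 0, 4], [0, 0, 0, 0, 0, 0, 4], [0, 0, 0, 0, 0, 0, 4], [0, 0, 0, 0, 0, 0, 4], [-3, 0, 0, 0, 0, 0, 5], [-4, 0, 0, 0, 0, 0, 5], [-4, 0, 0, 0, 0, 0, 5], [-3, 0, 0, 0, 0, 0, 5], [0, 0, 0, 0, 0, 0, 5]])

```text
time: 55.32
position: [0.5675, -0.1913, 0.2266]
tool_rot: [0.453, 0.548, -0.471, 0.522]
ft_force: [-0.2, -0.3, -0.5]
grip_width: 0.0498
```

```bash
python3 - <<'E'
from h import *
p,d,P,_=shot("wrist"); z=P[...,2]; c=cup(P.reshape(-1,3)).reshape(480,640,2)
for b,a,cc in blobs((z>.150)&(z<.16)&(abs(c[...,1]+.04)<.03)&(c[...,0]<-.12),20): print("rpull",a,cc,c[b].mean(0))
p,d,P,_=shot("top"); z=P[...,2]; c=cup(P.reshape(-1,3)).reshape(480,640,2)
m=(z>.165)&(z<.2)&(c[...,1]>.15)&(c[...,1]<.23)&(c[...,0]>-.25)&(c[...,0]<-.17); print("bolt",m.sum(),P[m].mean(0) if m.any() else 0, c[m].mean(0))
th=1.69; r=np.array([-.034,-.105]); x=np.array([r[0]*np.cos(th)+r[1]*np.sin(th),-r[0]*np.sin(th)+r[1]*np.cos(th)]); e=w(-.112+x[0],.145+x[1]); print("exp",e)
tipplan([*e,.25],YAW+np.pi/2-1.69); print(robot.get_obs()["q"])
E
```

```text
rpull 310 [317.7645 241.9387] [-0.1458 -0.0416]
bolt 28 [0.4701 0.0355 0.1813] [-0.2089  0.1908]
exp [0.4668 0.0355]
turn [-1.4305 -0.0474  0.0302] deg 82.02608315394058
turn [1.7103 0.0313 0.0492] deg 98.05062246166355
pos [ 0.5653 -0.1902  0.2235] d_world [-0.0985  0.2257 -0.0125] shift cm [  1.9148  -6.3904 -23.7375]
[-0.5011  0.4711  1.4153 -0.0187  1.3034  0.9293]
```

arm_command(plan=[[0, -1.6, -5.8, 0, 0, 0, 5], [0, -1.6, -5.8, 0, 0, 0, 5], [0, -1.6, -5.8, 0, 0, 0, 5], [0, -1.6, -5.8, 0, 0, 0, 5], [0, 0, 0, -0.179, 0, 0, 5], [0, 0, 0, -0.179, 0, 0, 5], [0, 0, 0, -0.179, 0, 0, 5], [0, 0, 0, -0.179, 0, 0, 5], [0, 0, 0, -0.179, 0, 0, 5], [0, 0, 0, -0.179, 0, 0, 5], [0, 0, 0, -0.179, 0, 0, 5], [0, 0, 0, -0.179, 0, 0, 5]])

```text
time: 56.92
position: [0.4482, 0.0399, 0.2085]
tool_rot: [-0.012, 0.74, 0.026, 0.672]
ft_force: [-0.4, -0.2, 0.7]
grip_width: 0.05
```

```bash
python3 - <<'E'
from h import *
tipplan([.469,.0355,.142],YAW+np.pi/2-1.69)
p,d,P,_=shot("wrist"); z=P[...,2]
for b,a,cc in blobs((z>.172)&(z<.190)&(abs(P[...,1]-.035)<.04)&(P[...,0]<.52),20): print("bolt",a,cc,P[b].mean(0))
E
```

```text
turn [ 0.048  -0.0965 -0.0199] deg 6.279914435355826
turn [-3.0899  0.0308 -0.1493] deg 177.25325033095396
pos [0.4482 0.0399 0.2085] d_world [ 0.0208 -0.0044 -0.1055] shift cm [10.2857 -0.7827  3.0561]
bolt 474 [363.0527 271.0359] [0.4693 0.0355 0.1802]
```

arm_command(plan=[[0, -0.4, 2.0, 0.048, -0.096, -0.02, 5], [0, 0, 0, 0, 0, 0, 5]])

```text
time: 57.22
position: [0.466, 0.0373, 0.2034]
tool_rot: [-0.001, 0.709, 0.002, 0.705]
ft_force: [-0.3, 0.4, -1.0]
grip_width: 0.05
```

```bash
python3 - <<'E'
from h import *
tipplan([.469,.0355,.142],YAW+np.pi/2-1.69)
E
```

```text
turn [-0.0014 -0.006  -0.001 ] deg 0.3566792790038732
turn [ 3.1402 -0.0016  0.0094] deg 179.92099210746815
pos [0.466  0.0373 0.2034] d_world [ 0.003  -0.0018 -0.1004] shift cm [10.0374 -0.1897  0.3558]
```

arm_command(plan=[[2.5, -0.1, 0.2, 0, -0.006, 0, 5], [2.5, 0, -0.1, 0, 0, 0, 5], [2.5, 0, -0.1, 0, 0, 0, 5], [0, 0, 0, 0, 0, 0, 5]])

```text
time: 57.72
position: [0.4635, 0.0365, 0.1247]
tool_rot: [0.001, 0.71, 0.001, 0.704]
ft_force: [0.3, 0.4, 0.0]
grip_width: 0.0498
```

```bash
python3 - <<'E'
from h import *
tipplan([.469,.0355,.142],YAW+np.pi/2-1.69); print(robot.get_obs()["ft_force"])
E
```

```text
turn [-0.0051 -0.009  -0.0025] deg 0.6108429038859834
turn [ 3.1365 -0.0039  0.0142] deg 179.7076488511124
pos [0.4635 0.0365 0.1247] d_world [ 0.0055 -0.001  -0.0217] shift cm [ 2.1616 -0.1054  0.5645]
[0.2704 0.3921 0.0364]
```

arm_command(plan=[[2, -0.1, 0.5, 0, -0.009, 0, 5], [0, 0, 0, 0, 0, 0, 0.8], [0, 0, 0, 0, 0, 0, 0.8], [0, 0, 0, 0, 0, 0, 0.8], [0, 0, 0, 0, 0, 0, 0.8], [0, 0, 0, 0, 0, 0, 0.8], [0, 0, 0, 0, 0, 0, 0.8], [0, -1.6, -0.4, -0.15, 0, 0, 0.8], [0, -1.6, -0.4, -0.15, 0, 0, 0.8], [0, -1.6, -0.4, -0.15, 0, 0, 0.8], [0, -1.6, -0.4, -0.15, 0, 0, 0.8], [0, 0, 0, 0, 0, 0, 0.8]])

```text
time: 59.22
position: [0.4703, -0.0313, 0.1078]
tool_rot: [-0.214, 0.672, 0.214, 0.676]
ft_force: [0.1, -1.2, -0.7]
grip_width: 0.013
```

```bash
python3 - <<'E'
from h import *
leaf(1)
E
```

```text
theta 1.0650920136987887 radius err mm -3.3503440821134323 jaw cup 0.4908602547513512 z 0.10782243360667115 F [ 0.1133 -1.2099 -0.6823] M [-0.3116  0.0824 -0.1182] w 0.013003578742322604
```

arm_command(plan=[[0, -1.6, -0.4, -0.15, 0, 0, 0.8], [0, -1.6, -0.4, -0.15, 0, 0, 0.8], [0, -1.6, -0.4, -0.15, 0, 0, 0.8], [0, -1.6, -0.4, -0.15, 0, 0, 0.8], [0, -1.6, -0.4, -0.15, 0, 0, 0.8], [0, -1.6, -0.4, -0.15, 0, 0, 0.8], [0, 0, 0, 0, 0, 0, 0.8]])

```text
time: 60.1
position: [0.5363, -0.1031, 0.108]
tool_rot: [-0.49, 0.511, 0.487, 0.512]
ft_force: [0.6, -1.7, 0.6]
grip_width: 0.0129
```

```bash
python3 - <<'E'
from h import *
leaf(1); tipplan([.550,-.108,.1078+.039],YAW+np.pi/2)
E
```

```text
theta 0.13865345838863785 radius err mm 0.763308942633184 jaw cup 1.3992122362223136 z 0.10802094829094161 F [ 0.6045 -1.7112  0.6003] M [-0.3272 -0.2142 -0.1626] w 0.012882281346140704
turn [-0.1716 -0.0018  0.0044] deg 9.834636486050195
turn [2.97   0.0066 0.0027] deg 170.16916858116065
pos [ 0.5363 -0.1031  0.108 ] d_world [ 0.0137 -0.0049 -0.0002] shift cm [ 0.029  -1.389  -0.4214]
```

arm_command(plan=[[0, -1.3, -0.35, -0.14, 0, 0, 0.8], [0, -0.4, 0, -0.03, 0, 0, 0.8], [0, -0.4, 0, 0, 0, 0, 0.8], [0, -0.3, 0, 0, 0, 0, 0.8]])

```text
time: 60.6
position: [0.5503, -0.108, 0.1076]
tool_rot: [-0.526, 0.476, 0.53, 0.465]
ft_force: [-4.4, -6.1, 2.7]
grip_width: 0.0129
```

```bash
python3 - <<'E'
from h import *
leaf(1); print(cup(tool()[0]))
E
```

```text
theta 0.006583527095764818 radius err mm 1.8342484790952462 jaw cup 1.5604595272006354 z 0.10756863849890468 F [-4.3926 -6.0872  2.7034] M [-0.9727  0.686  -0.3198] w 0.012888282069626656
[[-0.1473  0.0385]]
```

arm_command(plan=[[0, -0.4, 0, 0, 0, 0, 0.8], [0.8, 0, 0, 0, 0, 0, 0.8], [0.8, 0, 0, 0, 0, 0, 0.8], [0.8, 0, 0, 0, 0, 0, 0.8], [0.5, 0, 0, 0, 0, 0, 0.8], [0.4, 0, 0, 0, 0, 0, 0.8]])

```text
time: 61.35
position: [0.5502, -0.1086, 0.0809]
tool_rot: [-0.523, 0.481, 0.526, 0.466]
ft_force: [-9.6, -0.5, 40.7]
grip_width: 0.0132
```

arm_command(plan=[[0, 0, 0, 0, 0, 0, 4], [0, 0, 0, 0, 0, 0, 4], [0, 0, 0, 0, 0, 0, 4], [0, 0, 0, 0, 0, 0, 4], [0, 0, 0, 0, 0, 0, 4], [-3, 0, 0, 0, 0, 0, 4], [-4, 0, 0, 0, 0, 0, 4], [-4, 0, 0, 0, 0, 0, 4], [-4, 0, 0, 0, 0, 0, 4], [0, 4, 0, 0, 0, 0, 4], [0, 0, 0, 0, 0, 0, 4]])

```text
time: 62.72
position: [0.5091, -0.1072, 0.2324]
tool_rot: [-0.518, 0.482, 0.532, 0.465]
ft_force: [-0.1, -0.3, 0.2]
grip_width: 0.0401
```

```bash
python3 - <<'E'
from h import *
p,d,P,_=shot("wrist","w8"); z=P[...,2]; c=cup(P.reshape(-1,3)).reshape(480,640,2)
for b,a,cc in blobs((z>.147)&(z<.19)&(abs(c[...,1])<.07)&(c[...,0]<-.12)&(c[...,0]>-.17),20): print("rod",a,cc,c[b].mean(0),np.percentile(z[b],[50,90,98]))
for b,a,cc in blobs((z>.119)&(z<.1265)&(abs(c[...,1])<.02)&(abs(c[...,0]+.09)<.02),20): print("traypull",a,c[b].mean(0))
for s in (1,-1):
    m=(abs(z-.139)<.004)&(c[...,0]<-.1)&(c[...,0]>-.13)&(c[...,1]*s>.03)&(c[...,1]*s<.12); print("leaf top",s,m.sum(),np.polyfit(c[m][:,1],c[m][:,0],1))
tins(); print(robot.get_obs()["ft_force"])
E
```

```text
rod 305 [317.318  292.5508] [-0.1483  0.0386] [0.1545 0.1556 0.1561]
rod 319 [214.3386 294.9937] [-0.1479 -0.0409] [0.1547 0.1555 0.1561]
leaf top 1 973 [-0.0312 -0.1065]
leaf top -1 68 [-0.4182 -0.1263]
z 0.085 282 [0.402  0.3382 0.0854]
z 0.106 345 [0.5086 0.3337 0.106 ]
z 0.106 339 [0.393  0.2389 0.1061]
[ 0.0223 -0.7418  0.0907]
```

View pics/w8.png

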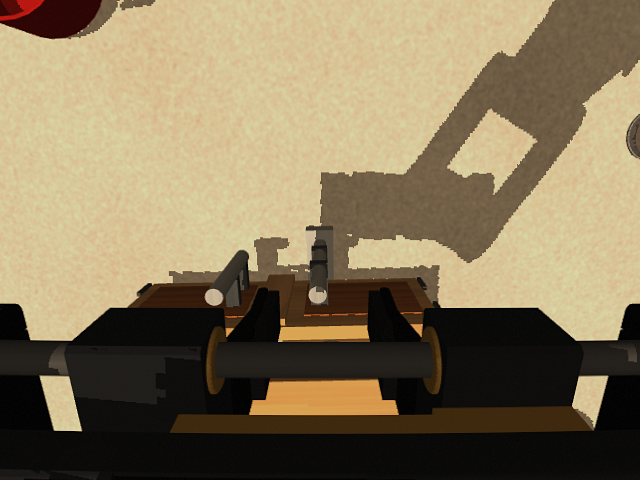

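The picture shows both leaves flush, the strip lapping the right leaf, and the bolt at (318,296) level with the right pull at (214,297), foot behind the keeper. I'm handing in.

```bash
python3 -c "
from rig import workorder; print(workorder.hand_in())"
```

```text
the job is handed in; nothing more can be done
None
```

The job is done and handed in at about 63 s of the 200 s allowed. I opened the left leaf and then the right, and pulled out the tray. The two low tins went onto it upright, the tray went home, and I shut the right leaf, then the left, and dropped the bolt.

**Tins:** only two low tins were on the table. After release, both tops measured 102 mm, which matches a 70 mm tin standing on the 32 mm floor. I didn't check the tins again after pushing the tray in.

**Tray:** its pull was back at its starting position, after the push ended at a 13 N stop. This was checked before the leaves were shut; in the last picture the gripper hid the pull.

**Leaves and bolt:** the right pull and bolt are back at their starting positions to about 2 mm. The bolt top is at 155 mm, level with the fixed pull, so it is fully down. The fit to the right leaf's top edge was unusable (68 points, partly hidden), so for that leaf I relied on the pull's position.

**Bystanders:** the tall tins and jar measured within 1–2 mm of where they started. I saw no sign of the others moving, but did not measure them at the end.

**What went wrong:** the real fingertips sit 39 mm short of the reported tool point, so the first grip on the bolt closed on air. I confirmed the offset with two cameras and corrected for it. The right pull and the tray pull were first gripped near the pad edge, and tin A too high; I re-gripped all three. Seating the bolt gave a brief 41 N reading at the wrist, pressed through the fingers.

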